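Refit the jaw spring of a specimen clamp

ROBOT

A 6-joint arm with a two-finger parallel gripper is mounted at the origin on a cart in front of the work surface, level with it; the furniture and walls round the work are solid. World frame = base frame: x ahead of the robot, y to its left, z up, the work surface at z = 0. Lengths are in m, angles in rad, forces in N, time in s.
With the tool pointing down it reaches from about 0.25 to 0.775 m from the base axis. Payload 4 kg.
Tool frame: the origin (TCP) lies at the very end of the fingers, on their centre line; the grasp point (between the pads) lies 19 mm behind it; z points along the fingers, y is the line along which they close (so a half turn about z gives the same grasp; the last joint's range is limited). The gripper opens to 94 mm and grips with 3 to 60 N. Pads are 16 mm wide; open, the fingers measure 119 mm over their backs; the gripper's body (75 mm by 177 mm) begins 78 mm behind the grasp point.
Start: joints at [-1.324, 0.087, 1.371, -0, 1.684, -0.103], TCP at [0.188, -0.517, 0.182] pointing down, gripper open.
Joint ranges: [-3.1, 3.1], [-0.76, 2.03], [0.27, 2.55], [-1.08, 4.22], [0.17, 2.65], [-2.57, 2.57]. Speed limits (rad/s): [2.79, 2.79, 3.14, 3.14, 3.14, 3.14].

INTERFACE

Orientations are given as a unit quaternion [x, y, z, w].
In Python, from workcell import * gives the robot as it stands.
- The arm moves only by the tool jog_arm, never from a script. Its argument "increments" is one flat list of numbers, 7 for each row, row after row: the opening, from 0 (shut) to 1 (fully open), then the shift along the tool's x, y, z in cm, then the turn, a rotation vector about the tool's x, y, z in degrees. In form: [fingers, dx, dy, dz, wx, wy, wz, fingers, dx, dy, dz, wx, wy, wz, ...]. A call has exactly 8 rows; each row is the pose to reach, as a shift and turn from the pose commanded when the call began, along the tool's axes at that moment; what a row does not reach only later rows make up. A row lasts 1/8 s, in which the tool goes at most 62.5 mm and 10.7 degrees, less where a joint would pass 70% of its speed; a pose out of reach is approached as far as the arm can. A call with a gripper value outside its range is refused whole. The fingers move at their own pace and stop on an object; "grip_force" is the grip in N (left out, the last holds). Time passes only in rows, so rows that repeat a pose let the fingers close, or fill a call up. It gives the time, the measured TCP pose, the force, the opening and the grip force at its end, in the units of the state.
- get_state(): the state, without advancing time (a new reading comes with each control period).
- get_image(name): name is "side" or "top"; returns (picture, depth): 420x560x3 uint8, red, green, blue; 420x560 float32, m along the optical axis (not along the pixel's ray), 0 where there is no reading.
- camera_info(name): a dict with "fovy" (degrees; the focal length in pixels is half the picture's height over the tangent of half this angle, whatever the lens; pixels are square), "cx", "cy" (the principal point, pixels), "k1" (the pictures are not rectified: a ray, as slopes to the right and down, at radius r is drawn at 1 + k1 r^2 times it, then the intrinsics apply), "R" (3x3) and "t" (3): a world point X has camera coordinates R X + t. Camera axes: x right, y down, z forward; pixel columns grow to the right and rows downward; lengths in m; the calibration is good to about 2 mm. A picture is of the moment at which its call begins. camera_info takes no time and is no camera call.
- close_job(): hands the job in; it is judged then, once.
The state is a dict: "t": time; "qpos": joint angles; "qd": joint speeds; "joint_torque": joint torques, N m; "tool_pos": TCP position; "ee_rot": TCP orientation; "force": force on the tool from outside, world axes, zero at the start; "moment": the same for the moment, N m; "grip_width": finger opening in m; "finger_force": force on a finger pad.
Only numpy, scipy, OpenCV 4.12 (cv2) and the standard library are available. Lean on these libraries where they do the work, as an engineer would, in place of code of your own. Each camera call takes 0.05 s, during which the arm holds its last target. There are 200 camera calls.

TASK

The specimen clamp has lost its jaw spring. Hook the bent end of the loose tension spring down through the hole in the tail of the clamp's lever, then stretch the spring and slip the flat ring at its other end over the headed post, so that the ring sits in the groove under the head and the spring alone keeps the jaw pressed on the specimen in its V nest. Feel your way in gently, without jamming hook, ring or gripper hard against the clamp; stretch the spring no further than it takes to clear the post (it is ruined at 28 mm of stretch), and leave the things around undisturbed.

Things in the scene. Friction and masses are not known exactly. Their poses are not given: they have to be found in the camera images.
- fixture: Specimen clamp fixed to the bench. Aluminium L-shaped base plate 10 mm thick: strip x -58..-14, y -117..117 mm, wing x -20..66, y -117..3 mm. Origin under the strip's mid-length, z up. Lever pivot (steel, 30.5 mm high) at (0, -62), post at (-38, 95), V nest for the specimen, 22 mm high, at (38, -111) mm. Its parts bend if pressed with more than 15 N
- lever: Flat steel lever of the clamp, 15 to 20 mm above the bench; hub 19 mm wide, 24.5 mm high. Origin on its pivot; x towards the jaw: along the fixture's x when closed on the seated specimen, turned 0.16 to 0.27 rad counter-clockwise (open) at the start. Bearing friction 1.6 N at the hole. Its tail (-x) ends in a 20 x 18 mm tab with the hole; drawing it towards the post closes the jaw
- lever_hole (a point): Centre of the mouth of the hole in the lever's tail, on the lever's top face 20 mm above the bench: a vertical 6 mm through hole, 5 mm deep, 38 mm from the pivot, 9 mm from the tab's edge on the post's side, 10 mm from its end. Moves with the lever. x axis from tail to pivot, z up
- post (a point): Point on the upright post's axis at mid-groove, 18 mm above the bench, where the ring shall rest. Collar 15 mm wide, up to 15 mm above the bench; groove 6 mm wide, 15 to 21.5 mm; head 11 mm wide, 21.5 mm to its rounded top at 27 mm. With the jaw closed the hole lies 157 mm away, straight along the fixture's -y
- specimen: Moulded specimen mount, a disc 30 mm wide, 14 mm high, standing loose on the base plate in or a few mm before the V nest. Origin: centre of its underside, z up
- spring: Loose tension spring lying flat on the bench, rigid sideways, 120 g. Origin: underside centre of the square steel fitting (22 mm long, 16 x 16 mm: grip here) at its hook end; x along the spring to the ring, z up; spring axis 8 mm up. Coil 14 mm wide at x 11..67 mm, then an equal fitting centred at x = 78 mm plus the stretch, then the ring. Wire 3.5 mm
- hook (a point): Hook: wire leaving the top of the hook-end fitting, bent down into a leg 3.5 mm thick, round-tipped, leaning 12 degrees (tip towards the spring). Origin: lower tip of the leg, 36 mm from the fitting's centre (25 mm from its face) to -x, 2 mm above the fitting's underside. The leg is free for 10 mm above the tip; with the spring down on the base plate it reaches 3 mm below the lever
- ring_end: The spring's sliding ring end. Origin: centre of its flat ring (inner width 13, outer 20, wire 3.5 mm), 8 mm above the fittings' underside, 23 mm from the centre of its fitting (grip there), x away from the hook. Ring centre to hook tip: 137 mm unstretched, 152 when hung on the post, 155 while held over it (pull about 10 N), ruined at 165. Pull = 2 N + 0.45 N per mm of stretch
- jaw: Jaw: upright grey plastic roller 14 mm wide, 12 to 28 mm above the bench, at the lever's other end, 38 mm from the pivot; it presses on the specimen's side. Origin on its axis, 15 mm above the bench
- tray: White six-well tray, 100 x 150 x 21 mm, behind the clamp's strip and beside its wing; a bystander. Origin: centre of its underside
- loupe: Black loupe, 36 mm wide, 30 mm high, beyond the post end of the clamp; a bystander. Origin: centre of its underside
- hex_keys: Folding hex key set with a red handle, 62 x 20 mm, 18 mm high, lying to the right of the clamp; a bystander. Origin: centre of its underside

How it is judged:
By the outcome, as a careful person would: the job done as asked, in the order asked, and still so for the second after the job is handed in, with the robot touching nothing.
It also fails if it takes over 59 s, if anything falls off the work surface, if the arm or the gripper's body presses on something with over 40 N, if the wrist force passes 120 N, or if a joint passes its speed limit or range.

## Working session

There is one attempt and no reset: what is moved stays moved. The work goes in short steps, Python scripts to look and compute and a tool call to move; the robot and the scene stay as the last step left them, time stands still between calls to the robot, and variables do not carry over. Pictures are saved under pics/ and viewed, at most 10 in all, crops included, and the job is handed in when it is done.

Besides the shell and the picture viewer there is one more tool, called after ">>>" by a JSON object that holds its "name" and its "arguments", one argument or row to a line. jog_arm: Moves the arm, as the interface text tells. Its arguments: {"type":"object","properties":{"increments":{"type":"array","items":{"type":"number"}},"grip_force":{"type":"number"}},"required":["increments"]}

```bash
mkdir -p pics; cat > h.py <<'E'
from workcell import *
import numpy as np, cv2
def cam(n):
    c=camera_info(n); f=210/np.tan(np.radians(c["fovy"])/2); return c,f
def ray(n,u,v):
    c,f=cam(n); xd=np.array([(u-c["cx"])/f,(v-c["cy"])/f]); x=xd.copy()
    for _ in range(20): x=xd/(1+c["k1"]*(x@x))
    R=np.array(c["R"]); return -R.T@np.array(c["t"]), R.T@np.array([x[0],x[1],1])
def onz(n,u,v,z):
    o,d=ray(n,u,v); return o+d*(z-o[2])/d[2]
def proj(n,X):
    c,f=cam(n); p=np.array(c["R"])@X+np.array(c["t"]); s=p[:2]/p[2]; s=s*(1+c["k1"]*(s@s)); return s*f+[c["cx"],c["cy"]]
def snap(n,name):
    im,d=get_image(n); np.savez('pics/'+name+'.npz',im=im,d=d); cv2.imwrite('pics/'+name+'.png',im[:,:,::-1]); return im,d
E
python3 - <<'E'
from h import *
for n in("top","side"):
    snap(n,n+"0"); c,f=cam(n); print(n,f,c["cx"],c["cy"],c["k1"],np.round(ray(n,280,210),3))
print(get_state())
E
```

```text
top 539.6228309225528 282.37864025653545 217.3634761839299 0.06749288632802719 [[ 0.387  0.018  1.133]
 [ 0.166 -0.01  -0.986]]
side 442.3285946259317 274.1269187254818 209.1426675368185 -0.03758485645795032 [[ 0.366 -0.727  0.679]
 [ 0.185  0.74  -0.646]]
{'t': 0.1, 'qpos': array([-1.32411268e+00,  8.79060475e-02,  1.37209032e+00,  3.65351614e-06,
        1.68357550e+00, -1.03147914e-01]), 'qd': array([ 0.00059173, -0.00236782, -0.00293522, -0.00115626, -0.00034176,
       -0.00110098]), 'joint_torque': array([ 1.62005261e-03, -3.41253340e+01, -3.03302050e+01,  7.20340200e-02,
        3.04462994e-02, -1.02343802e-04]), 'tool_pos': array([ 0.1883493 , -0.51618204,  0.18111411]), 'ee_rot': array([ 9.84740681e-01,  1.74025319e-01, -6.91503309e-05, -9.87189491e-04]), 'force': array([0.17436916, 0.16467807, 0.43895391]), 'moment': array([0.00024426, 0.0261543 , 0.0150905 ]), 'finger_force': 0.0, 'grip_width': 0.09416905603254637}
```

View pics/top0.png

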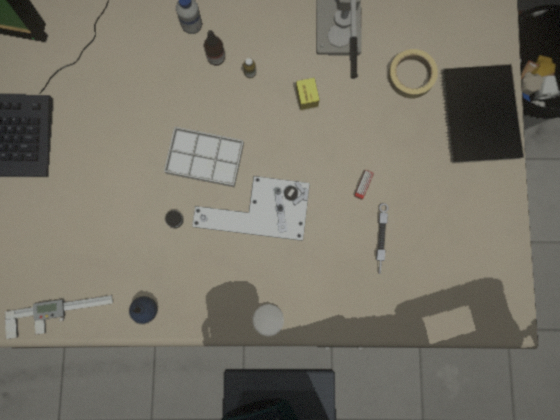

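View pics/side0.png

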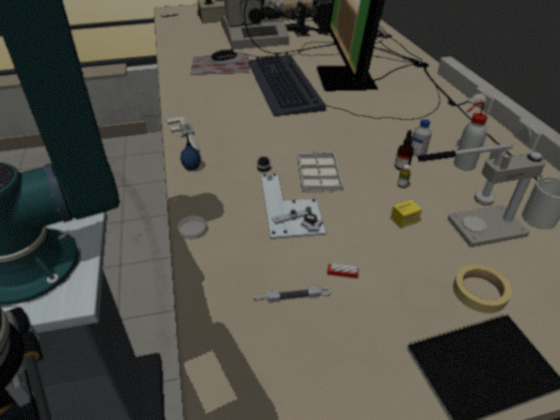

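The top view shows the clamp's post at about (203,218), the lever hub near (280,208), the dark specimen at (291,192), and the loose spring along (383,205)-(379,272). The tray is at (205,157), the loupe at (174,218) and the hex keys at (364,184). I'll zoom in next.

```bash
python3 - <<'E'
from h import *
im=np.load('pics/top0.npz')['im'][:,:,::-1]
a=cv2.resize(im[170:245,185:315],None,fx=6,fy=6,interpolation=cv2.INTER_CUBIC)
b=cv2.resize(im[200:276,365:397],None,fx=6,fy=6,interpolation=cv2.INTER_CUBIC)
s=np.load('pics/side0.npz')['im'][:,:,::-1]
cv2.imwrite('pics/c1.png',cv2.convertScaleAbs(a,alpha=1.2))
c=cv2.resize(s[282:306,248:338],None,fx=6,fy=6,interpolation=cv2.INTER_CUBIC)
out=np.zeros((460,750,3),np.uint8); out[:456,:192]=b; out[:144,200:740]=c
e=cv2.resize(s[195:240,255:335],None,fx=6,fy=6,interpolation=cv2.INTER_CUBIC); out[150:420,200:680]=e
cv2.imwrite('pics/c2.png',cv2.convertScaleAbs(out,alpha=1.2))
E
```

```text
(no output)
```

View pics/c1.png

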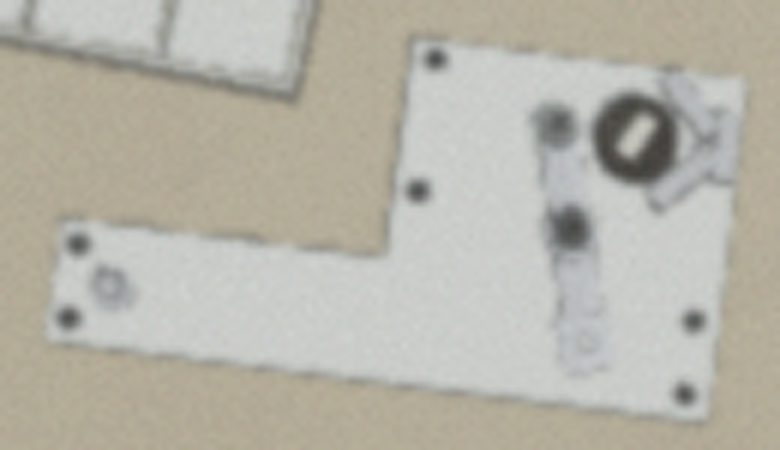

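View pics/c2.png

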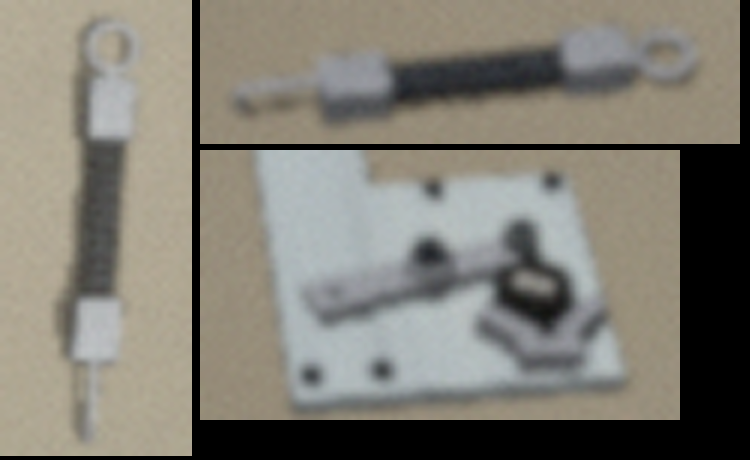

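The enlarged crop (c1, 6x) shows the post head at (112,288), hole at (587,342), pivot at (572,228), jaw at (555,127) and the specimen near the V nest. In c2 the spring's ring is at (110,46) and the hook tip at about (87,437).

```bash
cat >> h.py <<'E'
FX=np.array([[-58,117],[-14,117],[-14,3],[66,3],[66,-117],[-58,-117]])/1000
def rigid(A,B):
    a=A-A.mean(0); b=B-B.mean(0); th=np.arctan2((a[:,0]*b[:,1]-a[:,1]*b[:,0]).sum(),(a*b).sum())
    R=np.array([[np.cos(th),-np.sin(th)],[np.sin(th),np.cos(th)]]); t=B.mean(0)-R@A.mean(0); return th,R,t
def crop(p,o): return (np.array(p)+.5)/6-.5+np.array(o)
E
python3 - <<'E'
from h import *
O=(185,170)
P=[crop(p,O) for p in [(45,342),(63,218),(387,255),(412,38),(745,75),(707,420)]]
W=np.array([onz("top",*p,.010)[:2] for p in P])
th,R,t=rigid(FX,W); print("fix th",np.degrees(th),t,"res mm",np.round((FX@R.T+t-W)*1e3,1).tolist())
inv=lambda X:np.round((X[:2]-t)@R*1e3,1)
for n,p,z in [("post",(110,288),.027),("pivot",(572,228),.0305),("hole",(587,342),.020),("jaw",(555,127),.028),("spec",(636,138),.024)]:
    X=onz("top",*crop(p,O),z); print(n,np.round(X,4),inv(X))
S={}
for n,p,z in [("ring",(110,46),.008),("rfit",(111,105),.016),("hfit",(96,328),.016),("tip",(87,437),.004)]:
    X=onz("top",*crop(p,(365,200)),z); S[n]=X; print(n,np.round(X,4),"from hfit",np.round(np.linalg.norm(X-S.get("ring"))*1e3,1))
d=S["ring"]-S["hfit"]; print("ang",np.degrees(np.arctan2(d[1],d[0])))
# side check
for n,p,z in [("ring",(667-200,55),.008),("rfit",(595-200,40),.016),("hfit",(352-200,68),.016),("tip",(240-200,100),.003)]:
    print("side",n,np.round(onz("side",*crop(p,(248,282)),z),4))
for n,p,z in [("hole",(335-200,292-150),.02),("pivot",(430-200,245-150),.0305)]:
    print("side",n,np.round(onz("side",*crop(p,(255,195)),z),4))
# refined spring from top mask: depth vs background
for nm in ("top","side"):
    d=np.load(f'pics/{nm}0.npz'); dep=d['d']
    print(nm, [ (round(float(dep[int(v),int(u)]),4)) for u,v in ([(383,218),(381,254),(372,254)] if nm=="top" else [(273,293),(274,305)])])
E
```

```text
fix th -6.331109518359822 [0.58386257 0.06809401] res mm [[-0.1, 0.6], [-0.2, 0.7], [-0.6, 1.0], [0.9, -0.1], [0.0, -1.2], [-0.1, -1.0]]
post [0.5558 0.1659 0.027 ] [-38.7  94.1]
pivot [0.5774 0.007  0.0305] [  0.4 -61.5]
hole [0.5392 0.0014 0.02  ] [-37.1 -71.2]
jaw [0.6135 0.0131 0.028 ] [ 35.5 -51.4]
spec [ 0.6106 -0.0153  0.024 ] [ 35.8 -79.9]
ring [ 0.5837 -0.2113  0.008 ] from hfit 0.0
rfit [ 0.5614 -0.2096  0.016 ] from hfit 23.8
hfit [ 0.4834 -0.2025  0.016 ] from hfit 101.0
tip [ 0.4465 -0.2008  0.004 ] from hfit 137.7
ang -5.016437469545681
side ring [ 0.5864 -0.2133  0.008 ]
side rfit [ 0.5632 -0.2082  0.016 ]
side hfit [ 0.485  -0.2015  0.016 ]
side tip [ 0.4495 -0.1957  0.003 ]
side hole [0.5414 0.0013 0.02  ]
side pivot [0.5798 0.0076 0.0305]
top [1.1348, 1.1221, 1.1388]
side [0.8401, 0.837]
```

```bash
cat >> h.py <<'E'
from scipy.spatial.transform import Rotation as Ro
D=np.diag([1.,-1,-1])
def inc(x,y,z,yaw,tilt=0,frm=None):
    """jog row from present pose to TCP target; yaw of tool x (deg); tilt>0 raises tool-x end"""
    s=get_state(); p=s["tool_pos"]; R0=Ro.from_quat(s["ee_rot"])
    if frm is not None: p,R0=np.array(frm[:3]),Ro.from_matrix(Ro.from_euler('ZY',[frm[3],-frm[4]],degrees=True).as_matrix()@D)
    Rt=Ro.from_matrix(Ro.from_euler('ZY',[yaw,-tilt],degrees=True).as_matrix()@D)
    d=R0.inv().apply(np.array([x,y,z])-p)*100; w=(R0.inv()*Rt).as_rotvec(degrees=True)
    print("cm",np.round(d,3),"deg",np.round(w,2))
def st():
    s=get_state(); R=Ro.from_quat(s["ee_rot"]).as_matrix(); print("t",round(s["t"],2),"p",np.round(s["tool_pos"]*1e3,1),"yaw",round(np.degrees(np.arctan2(R[1,0],R[0,0])),2),"tilt",round(np.degrees(np.arcsin(R[2,0])),2),"F",np.round(s["force"],1),"w",round(s["grip_width"]*1e3,1),"ff",round(s["finger_force"],1))
E
python3 - <<'E'
from h import *
st(); inc(.4842,-.202,.08,-5); inc(.4842,-.202,.08,-5,0,(.188,-.517,.182,20,0))
E
```

```text
t 0.1 p [ 188.3 -516.2  181.1] yaw 20.04 tilt 0.01 F [0.2 0.2 0.4] w 94.2 ff 0.0
cm [ 38.559 -19.355  10.158] deg [-1.100e-01  1.000e-02  2.504e+01]
cm [ 38.607 -19.47   10.2  ] deg [ 0.  0. 25.]
```

>>> {"name": "jog_arm", "arguments": {
  "increments": [0.4, 4.8, -2.4, 1, 0, 0, 3, 0.4, 9.6, -4.8, 2, 0, 0, 6, 0.4, 14.5, -7.3, 3, 0, 0, 9, 0.4, 19.3, -9.7, 4, 0, 0, 12, 0.4, 24.1, -12.1, 5, 0, 0, 15, 0.4, 29, -14.6, 6, 0, 0, 19, 0.4, 33.8, -17, 7, 0, 0, 22, 0.4, 38.6, -19.4, 8, 0, 0, 25],
  "grip_force": 40
}}

```text
t: 1.1
tool_pos: [0.4854, -0.2006, 0.1014]
ee_rot: [0.999, -0.044, -0.0, 0.0]
force: [0.6, -1.2, -0.0]
grip_width: 0.0379
finger_force: 0.0
```

```bash
python3 - <<'E'
from h import *
st(); inc(.4842,-.202,.003,-5)
E
```

```text
t 1.1 p [ 485.4 -200.6  101.4] yaw -5.05 tilt -0.03 F [ 0.6 -1.2 -0. ] w 37.9 ff 0.0
cm [-0.097  0.15   9.842] deg [ 0.    0.03 -0.05]
```

>>> {"name": "jog_arm", "arguments": {
  "increments": [0.4, -0.1, 0.1, 2, 0, 0, 0, 0.4, -0.1, 0.1, 4, 0, 0, 0, 0.4, -0.1, 0.1, 6, 0, 0, 0, 0.4, -0.1, 0.1, 8, 0, 0, 0, 0.4, -0.1, 0.1, 9, 0, 0, 0, 0.4, -0.1, 0.1, 9.6, 0, 0, 0, 0.4, -0.1, 0.1, 9.8, 0, 0, 0, 0.4, -0.1, 0.1, 9.8, 0, 0, 0]
}}

```text
t: 2.1
tool_pos: [0.4839, -0.2033, 0.0047]
ee_rot: [0.999, -0.043, 0.0, 0.0]
force: [0.5, 0.7, 0.3]
grip_width: 0.0377
finger_force: 0.0
```

```bash
python3 - <<'E'
from h import *
st()
E
```

```text
t 2.1 p [ 483.9 -203.3    4.7] yaw -4.96 tilt 0.05 F [0.5 0.7 0.3] w 37.7 ff 0.0
```

>>> {"name": "jog_arm", "arguments": {
  "increments": [0.4, 0, -0.1, 0.2, 0, 0, 0, 0.3, 0, -0.1, 0.2, 0, 0, 0, 0.22, 0, -0.1, 0.2, 0, 0, 0, 0.15, 0, -0.1, 0.2, 0, 0, 0, 0.1, 0, -0.1, 0.2, 0, 0, 0, 0.1, 0, -0.1, 0.2, 0, 0, 0, 0.1, 0, -0.1, 0.2, 0, 0, 0, 0.1, 0, -0.1, 0.2, 0, 0, 0]
}}

```text
t: 3.1
tool_pos: [0.4836, -0.2021, 0.0022]
ee_rot: [0.999, -0.043, 0.0, 0.0]
force: [0.4, -0.0, -0.1]
grip_width: 0.0096
finger_force: 0.0
```

```bash
python3 - <<'E'
from h import *
st()
E
```

```text
t 3.1 p [ 483.6 -202.1    2.2] yaw -4.96 tilt 0.0 F [ 0.4 -0.  -0.1] w 9.6 ff 0.0
```

```bash
python3 - <<'E'
from h import *
a,_=snap("top","t1"); s,_=snap("side","s1")
f=lambda im:cv2.resize(im[:,:,::-1],None,fx=5,fy=5,interpolation=cv2.INTER_CUBIC)
out=np.zeros((560,780,3),np.uint8); out[:450,:300]=f(a[190:280,350:410]); out[:450,310:760]=f(s[240:330,240:330])
cv2.imwrite('pics/c3.png',out); st()
E
```

```text
t 3.2 p [ 483.6 -202.1    2.2] yaw -4.96 tilt -0.0 F [-1.5 -0.5 -0. ] w 9.5 ff 0.0
```

View pics/c3.png

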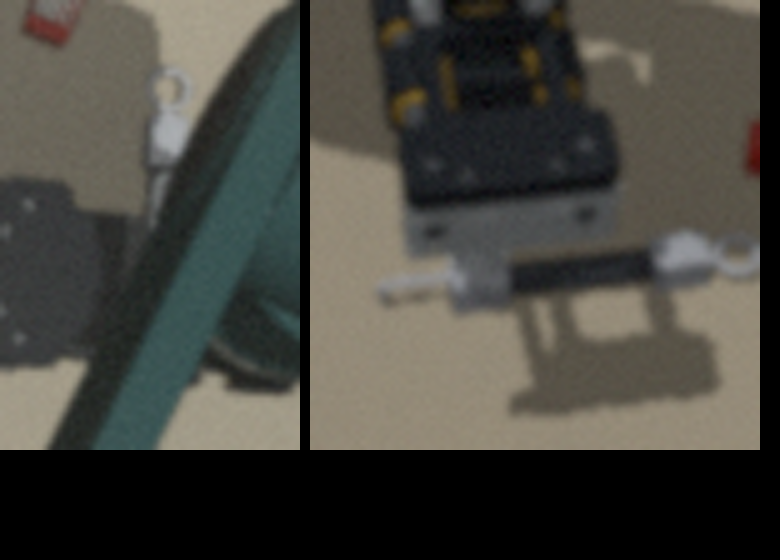

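The side view shows the gripper over the spring. Two thin finger shadows fall beside the hook fitting, which has not moved, so the fingers closed without holding it. I'll check with the depth where the fingers are.

```bash
cat >> h.py <<'E'
def back(n,u,v,dep):
    o,d=ray(n,u,v); return o+d*dep   # d has unit camera depth
E
python3 - <<'E'
from h import *
d=np.load('pics/s1.npz')['d']; t=np.load('pics/t1.npz')['d']
for v in range(270,304,3):
    print(v,[tuple(np.round(back("side",u,v,d[v,u])*1e3).astype(int)) if d[v,u]>0 else 0 for u in (262,268,274,280,290,300)])
for v in range(228,262,8): print(v,[tuple(np.round(back("top",u,v,t[v,u])*1e3).astype(int)) if t[v,u]>0 else 0 for u in (345,352,358,364,372,380)])
print(proj("side",np.array([.484,-.202,.002])),proj("side",np.array([.484,-.202,.1])))
E
```

```text
270 [(np.int64(452), np.int64(-271), np.int64(165)), (np.int64(461), np.int64(-276), np.int64(168)), 0, (np.int64(479), np.int64(-279), np.int64(166)), (np.int64(494), np.int64(-281), np.int64(164)), (np.int64(509), np.int64(-285), np.int64(165))]
273 [(np.int64(450), np.int64(-279), np.int64(166)), (np.int64(460), np.int64(-280), np.int64(165)), (np.int64(468), np.int64(-283), np.int64(166)), (np.int64(477), np.int64(-286), np.int64(167)), (np.int64(493), np.int64(-286), np.int64(163)), (np.int64(507), np.int64(-292), np.int64(166))]
276 [(np.int64(449), np.int64(-285), np.int64(167)), (np.int64(458), np.int64(-286), np.int64(165)), (np.int64(467), np.int64(-288), np.int64(165)), (np.int64(476), np.int64(-292), np.int64(167)), (np.int64(491), np.int64(-293), np.int64(164)), (np.int64(507), np.int64(-294), np.int64(162))]
279 [(np.int64(448), np.int64(-290), np.int64(165)), (np.int64(458), np.int64(-288), np.int64(161)), (np.int64(467), np.int64(-291), np.int64(162)), (np.int64(476), np.int64(-291), np.int64(159)), (np.int64(492), np.int64(-291), np.int64(155)), (np.int64(508), np.in
[... 3138 characters left out ...]
.int64(166)), (np.int64(466), np.int64(-129), np.int64(388))]
252 [(np.int64(489), np.int64(-131), np.int64(-3)), (np.int64(474), np.int64(-122), np.int64(166)), (np.int64(474), np.int64(-132), np.int64(167)), (np.int64(475), np.int64(-144), np.int64(163)), (np.int64(474), np.int64(-157), np.int64(167)), (np.int64(451), np.int64(-120), np.int64(431))]
260 [(np.int64(472), np.int64(-130), np.int64(2)), (np.int64(460), np.int64(-122), np.int64(166)), (np.int64(460), np.int64(-132), np.int64(167)), (np.int64(462), np.int64(-147), np.int64(140)), (np.int64(443), np.int64(-117), np.int64(391)), (np.int64(440), np.int64(-118), np.int64(437))]
[272.52090713 297.87429363] [272.27141869 262.93188169]
```

>>> {"name": "jog_arm", "arguments": {
  "increments": [0, 0, 0, 0, 0, 0, 0, 0, 0, 0, 0, 0, 0, 0, 0, 0, 0, 0, 0, 0, 0, 0, 0, 0, 0, 0, 0, 0, 0, 0, 0, 0, 0, 0, 0, 0, 0, 0, 0, 0, 0, 0, 0, 0, 0, 0, 0, 0, 0, 0, 0, 0, 0, 0, 0, 0]
}}

```text
t: 4.2
tool_pos: [0.4836, -0.2021, 0.0022]
ee_rot: [0.999, -0.043, 0.0, 0.0]
force: [0.5, -0.2, 0.3]
grip_width: 0.0004
finger_force: 0.0
```

```bash
python3 - <<'E'
from h import *
st()
E
```

```text
t 4.2 p [ 483.6 -202.1    2.2] yaw -4.96 tilt 0.0 F [ 0.5 -0.2  0.3] w 0.4 ff 0.0
```

```bash
python3 - <<'E'
from h import *
s,d=snap("side","s2"); d0=np.load('pics/s1.npz')['d']
for v in range(286,304):
    print(v,[' '.join(str(int(round(q*1e3))) for q in back("side",u,v,d[v,u])) if d[v,u]>0 else 0 for u in range(266,282,2)])
z=np.zeros((560,780,3),np.uint8); z[:540,:780]=cv2.resize(s[235:325,220:350,::-1],(780,540),interpolation=cv2.INTER_CUBIC)
cv2.imwrite('pics/c4.png',cv2.convertScaleAbs(z,alpha=1.3))
E
```

```text
286 ['456 -282 137', '459 -281 136', '462 -282 136', '465 -283 136', '468 -283 135', '471 -284 136', '475 -283 134', '478 -283 132']
287 ['456 -281 134', '459 -282 134', '462 -282 133', '465 -282 133', '469 -282 132', '472 -283 132', '475 -282 130', '478 -284 131']
288 ['456 -282 133', '459 -282 132', '462 -281 130', '465 -283 131', '468 -284 132', '472 -283 130', '475 -283 128', '478 -283 128']
289 ['456 -282 130', '459 -281 128', '462 -282 128', '465 -282 128', '468 -284 129', '472 -281 125', '475 -283 127', '478 -284 126']
290 ['456 -281 127', '459 -283 128', '462 -282 126', '465 -283 126', '468 -283 125', '472 -282 123', '475 -284 125', '503 -184 -1']
291 ['456 -281 124', '459 -281 124', '462 -282 124', '480 -214 37', '484 -215 39', '488 -216 38', '491 -216 38', '503 -187 -1']
292 ['475 -183 0', '476 -197 16', '477 -214 36', '480 -214 34', '484 -217 37', '488 -216 35', '495 -202 16', '502 -189 -1']
293 ['475 -186 0', '476 -198 14', '480 -200 15', '483 -202 17', '487 -203 18', '491 -202 15', '495 -203 15', '499 -201 12']
294 ['474 -189 1', '475 -203 17', '479 -204 18', '483 -204 1
[... 443 characters left out ...]
1', '474 -207 10', '477 -211 15', '481 -213 16', '485 -210 11', '488 -213 14', '492 -215 15', '496 -211 10']
299 ['471 -205 6', '474 -205 5', '477 -211 12', '480 -213 13', '485 -212 11', '488 -213 11', '492 -213 10', '497 -211 5']
300 ['471 -203 1', '475 -203 -1', '477 -210 8', '481 -211 7', '485 -211 7', '489 -212 6', '493 -211 4', '497 -211 3']
301 ['470 -206 1', '474 -206 0', '477 -210 5', '481 -210 3', '485 -212 5', '489 -212 3', '493 -211 1', '496 -213 3']
302 ['470 -208 1', '473 -210 2', '477 -210 1', '481 -212 2', '485 -211 1', '488 -212 1', '492 -214 1', '496 -215 2']
303 ['470 -209 -1', '473 -211 1', '477 -211 0', '481 -213 1', '484 -213 0', '488 -214 1', '491 -217 4', '496 -215 0']
```

View pics/c4.png

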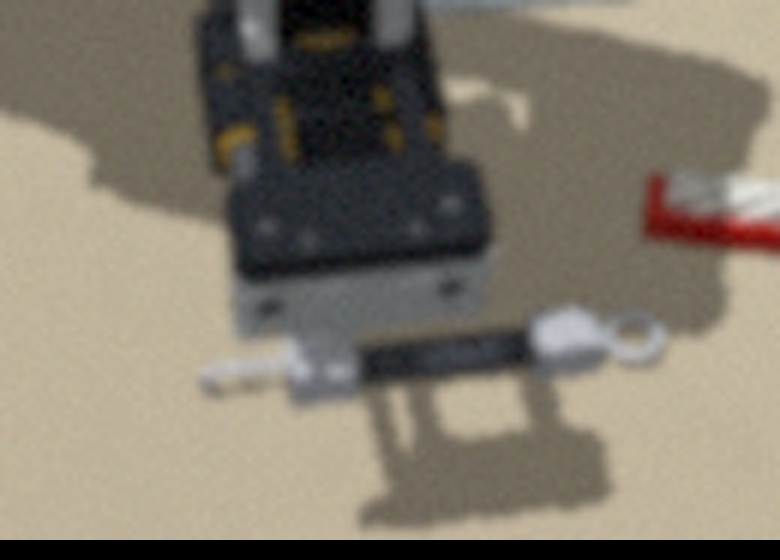

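The enlarged view shows the fitting's whole top and side at around (325,365), below the closed fingers. The fingers really end at about z = 30 mm, although 2 mm is reported, so the reported height is about 26 mm low. I'll open and go further down by feel.

>>> {"name": "jog_arm", "arguments": {
  "increments": [0.4, 0, 0, 0, 0, 0, 0, 0.4, 0, 0, 0, 0, 0, 0, 0.4, 0, 0, 0, 0, 0, 0, 0.4, 0, 0, 0, 0, 0, 0, 0.4, 0, 0, 0.4, 0, 0, 0, 0.4, 0, 0, 0.8, 0, 0, 0, 0.4, 0, 0, 1.2, 0, 0, 0, 0.4, 0, 0, 1.4, 0, 0, 0]
}}

```text
t: 5.25
tool_pos: [0.4833, -0.202, -0.0124]
ee_rot: [0.999, -0.043, -0.0, -0.0]
force: [-0.1, 0.9, -0.2]
grip_width: 0.0375
finger_force: 0.0
```

```bash
python3 - <<'E'
from h import *
s,d=snap("side","s3"); st()
for v in range(278,310,2):
    print(v,[' '.join(str(int(round(q*1e3))) for q in back("side",u,v,d[v,u])) if d[v,u]>0 else 0 for u in range(268,282,3)])
E
```

```text
t 5.3 p [ 483.3 -201.9  -12.5] yaw -4.96 tilt -0.05 F [-0.7  0.3 -0.8] w 37.3 ff 0.0
278 ['460 -278 152', '464 -280 153', '469 -279 150', '473 -282 152', '479 -281 150']
280 ['459 -282 151', '463 -285 153', '468 -284 151', '473 -284 150', '477 -287 152']
282 ['458 -286 152', '463 -287 151', '467 -288 151', '472 -289 151', '476 -289 150']
284 ['457 -290 152', '462 -289 149', '467 -291 150', '472 -290 147', '476 -292 149']
286 ['458 -288 144', '462 -291 146', '467 -291 145', '472 -290 142', '476 -291 143']
288 ['458 -287 138', '462 -289 139', '467 -287 136', '472 -288 135', '477 -289 136']
290 ['457 -289 135', '462 -288 133', '467 -290 135', '473 -284 125', '478 -284 124']
292 ['459 -281 120', '464 -282 120', '468 -283 120', '473 -283 120', 0]
294 ['459 -282 117', '464 -282 115', '469 -281 114', '473 -282 113', '478 -284 115']
296 ['459 -282 112', '464 -282 110', '468 -283 110', '474 -282 107', '490 -236 47']
298 ['474 -207 11', '474 -234 44', '480 -234 42', '485 -234 41', '490 -236 41']
300 ['474 -205 2', '474 -233 37', '480 -233 35', '485 -233 34', '491 -233 32']
302 ['473 -209 2', '474 -232 29', '480 -232 27', '485 -233 28', '491 -234 27']
304 ['473 -212 -1', '474 -233 25', '480 -233 23', '486 -232 20', '495 -218 0']
306 ['472 -218 1', '477 -219 1', '482 -221 1', '488 -222 1', '493 -225 3']
308 ['470 -224 2', '476 -225 2', '481 -225 1', '487 -226 0', '492 -229 2']
```

>>> {"name": "jog_arm", "arguments": {
  "increments": [0.4, 0, 0, 0.3, 0, 0, 0, 0.4, 0, 0, 0.6, 0, 0, 0, 0.4, 0, 0, 0.8, 0, 0, 0, 0.4, 0, 0, 0.9, 0, 0, 0, 0.4, 0, 0, 1, 0, 0, 0, 0.4, 0, 0, 1, 0, 0, 0, 0.4, 0, 0, 1, 0, 0, 0, 0.4, 0, 0, 1, 0, 0, 0]
}}

```text
t: 6.3
tool_pos: [0.4837, -0.2021, -0.0217]
ee_rot: [0.999, -0.043, 0.0, 0.0]
force: [-0.3, -0.2, 0.9]
grip_width: 0.0372
finger_force: 0.0
```

```bash
python3 - <<'E'
from h import *
s,d=snap("side","s4"); st()
for v in range(296,316,1):
    print(v,[' '.join(str(int(round(q*1e3))) for q in back("side",u,v,d[v,u])) if d[v,u]>0 else 0 for u in range(271,280,3)])
E
```

```text
t 6.35 p [ 483.7 -202.1  -21.7] yaw -4.96 tilt 0.01 F [-0.2  0.3 -0.5] w 37.7 ff 0.0
296 ['463 -284 113', '469 -282 109', '473 -285 111']
297 ['463 -283 109', '468 -282 107', '473 -283 107']
298 ['464 -281 104', '469 -282 104', '473 -283 104']
299 ['463 -283 105', '469 -282 101', '473 -284 102']
300 ['475 -231 35', '480 -232 33', '485 -235 36']
301 ['474 -232 32', '480 -234 33', '485 -233 30']
302 ['474 -232 29', '480 -234 30', '485 -234 29']
303 ['474 -233 28', '480 -231 24', '485 -234 25']
304 ['474 -233 26', '480 -231 21', '486 -232 21']
305 ['474 -233 22', '480 -232 19', '485 -234 20']
306 ['474 -232 18', '480 -231 15', '485 -233 16']
307 ['474 -232 15', '480 -233 15', '485 -233 13']
308 ['474 -232 12', '481 -228 5', '487 -227 2']
309 ['475 -227 2', '481 -228 1', '486 -230 3']
310 ['475 -230 3', '480 -230 1', '486 -231 1']
311 ['475 -230 0', '480 -234 3', '485 -233 1']
312 ['473 -235 4', '480 -234 0', '485 -236 2']
313 ['474 -235 1', '479 -237 1', '484 -239 2']
314 ['473 -237 1', '479 -238 0', '484 -241 3']
315 ['473 -239 0', '478 -241 2', '483 -243 2']
```

>>> {"name": "jog_arm", "arguments": {
  "increments": [0.4, 0, 0, 0.1, 0, 0, 0, 0.4, 0, 0, 0.2, 0, 0, 0, 0.4, 0, 0, 0.3, 0, 0, 0, 0.4, 0, 0, 0.4, 0, 0, 0, 0.3, 0, 0, 0.4, 0, 0, 0, 0.1, 0, 0, 0.4, 0, 0, 0, 0.1, 0, 0, 0.4, 0, 0, 0, 0.1, 0, 0, 0.4, 0, 0, 0]
}}

```text
t: 7.35
tool_pos: [0.4859, -0.2028, -0.023]
ee_rot: [0.999, -0.043, 0.002, 0.001]
force: [-0.8, 1.3, 9.4]
grip_width: 0.0157
finger_force: 42.5
```

```bash
python3 - <<'E'
from h import *
s,d=snap("side","s5"); st()
for v in range(302,312,1):
    print(v,[' '.join(str(int(round(q*1e3))) for q in back("side",u,v,d[v,u])) if d[v,u]>0 else 0 for u in range(271,280,3)])
E
```

```text
t 7.4 p [ 485.9 -202.8  -23.1] yaw -4.95 tilt 0.29 F [-0.3  0.6  9. ] w 15.6 ff 42.5
302 ['477 -222 16', '482 -225 18', '488 -222 13']
303 ['477 -222 14', '482 -222 12', '488 -222 10']
304 ['478 -215 1', '484 -215 0', '489 -218 2']
305 ['477 -219 3', '483 -219 2', '489 -219 0']
306 ['477 -219 0', '483 -220 0', '488 -222 2']
307 ['476 -223 2', '482 -225 4', '488 -222 -2']
308 ['476 -224 1', '481 -225 1', '487 -228 3']
309 ['475 -226 1', '481 -229 3', '486 -229 1']
310 ['475 -229 1', '480 -230 1', '486 -231 1']
311 ['474 -231 2', 0, '485 -234 2']
```

>>> {"name": "jog_arm", "arguments": {
  "increments": [0, 0, 0, -0.3, 0, 0, 0, 0, 0, 0, -1, 0, 0, 0, 0, 0, 0, -2, 0, 0, 0, 0, 0, 0, -3, 0, 0, 0, 0, 0, 0, -4.5, 0, 0, 0, 0, 0, 0, -6, 0, 0, 0, 0, 0, 0, -7, 0, 0, 0, 0, 0, 0, -7, 0, 0, 0]
}}

```text
t: 8.4
tool_pos: [0.4845, -0.2025, 0.0456]
ee_rot: [0.999, -0.043, 0.001, 0.001]
force: [0.3, 0.5, -0.5]
grip_width: 0.0154
finger_force: 40.0
```

```bash
python3 - <<'E'
from h import *
st(); inc(.5443,.0372,.044,83.67)
E
```

```text
t 8.4 p [ 484.5 -202.5   45.6] yaw -4.96 tilt 0.14 F [ 0.3  0.5 -0.5] w 15.4 ff 40.0
cm [  3.891 -24.401   0.143] deg [ 1.600e-01 -6.000e-02 -8.863e+01]
```

>>> {"name": "jog_arm", "arguments": {
  "increments": [0, 0.5, -3, 0, 0, 0, -10, 0, 1, -6, 0, 0, 0, -20, 0, 1.5, -9, 0, 0, 0, -30, 0, 2, -12, 0, 0, 0, -40, 0, 2.5, -15, 0, 0, 0, -50, 0, 3, -18, 0, 0, 0, -60, 0, 3.4, -21, 0, 0, 0, -70, 0, 3.9, -24.4, 0, 0, 0, -80]
}}

```text
t: 9.4
tool_pos: [0.5432, 0.0384, 0.0434]
ee_rot: [0.791, 0.611, -0.001, -0.0]
force: [1.0, 0.4, -0.9]
grip_width: 0.0154
finger_force: 40.0
```

```bash
python3 - <<'E'
from h import *
st(); inc(.5443,.0372,.028,83.67)
E
```

```text
t 9.4 p [543.2  38.4  43.4] yaw 75.35 tilt -0.03 F [ 1.   0.4 -0.9] w 15.4 ff 40.0
cm [-0.091  0.14   1.538] deg [-0.07  0.03 -8.32]
```

>>> {"name": "jog_arm", "arguments": {
  "increments": [0, 0, 0, 0.5, 0, 0, -4, 0, 0, 0, 1, 0, 0, -8, 0, 0, 0, 1.5, 0, 0, -8.4, 0, 0, 0, 2, 0, 0, -8.4, 0, 0, 0, 2.5, 0, 0, -8.4, 0, 0, 0, 3, 0, 0, -8.4, 0, 0, 0, 3.6, 0, 0, -8.4, 0, 0, 0, 3.6, 0, 0, -8.4]
}}

```text
t: 10.4
tool_pos: [0.543, 0.0376, 0.0074]
ee_rot: [0.746, 0.665, -0.001, -0.0]
force: [0.4, 0.5, -1.5]
grip_width: 0.0155
finger_force: 40.0
```

```bash
python3 - <<'E'
from h import *
st()
a,_=snap("top","t6"); s,_=snap("side","s6")
f=lambda im,k:cv2.resize(im[:,:,::-1],None,fx=k,fy=k,interpolation=cv2.INTER_CUBIC)
out=np.zeros((600,800,3),np.uint8); out[:300,:540]=f(a[195:245,205:295],6); out[305:600,:]=f(s[185:234,250:350],8)[:295,:800] if 0 else cv2.resize(s[178:237,250:350,::-1],(500,295),interpolation=cv2.INTER_CUBIC).repeat(1,1) if 0 else np.pad(cv2.resize(s[180:229,255:335,::-1],(480,294),interpolation=cv2.INTER_CUBIC),((0,1),(0,320),(0,0)))
cv2.imwrite('pics/c6.png',cv2.convertScaleAbs(out,alpha=1.3))
E
```

```text
t 10.4 p [543.   37.6   7.4] yaw 83.44 tilt -0.01 F [ 0.4  0.5 -1.5] w 15.5 ff 40.0
```

View pics/c6.png

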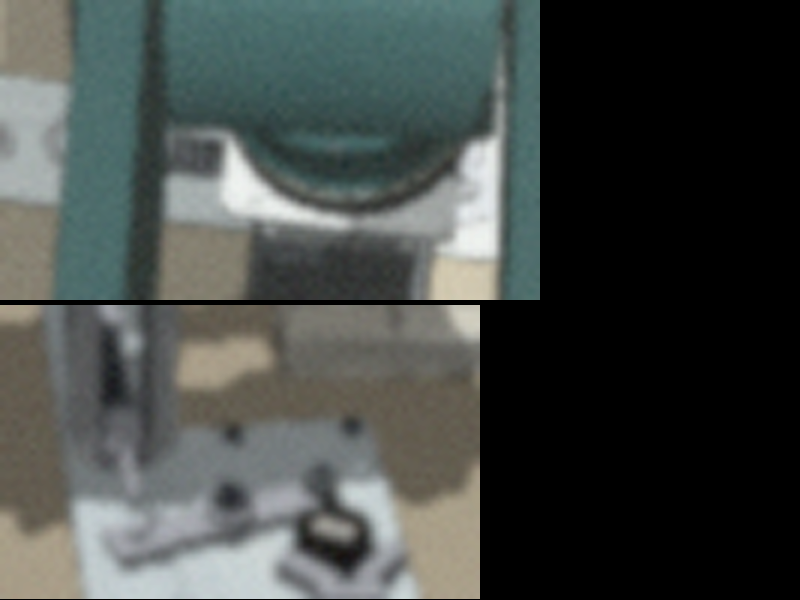

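The top view is hidden by the arm. The side view shows the hook wire coming down at about (130,490) in the crop, just above the lever tail with its hole near (145,525). One close crop next.

```bash
python3 - <<'E'
from h import *
s=np.load('pics/s6.npz')['im']
f=lambda im,k:cv2.resize(im[:,:,::-1],None,fx=k,fy=k,interpolation=cv2.INTER_CUBIC)
s0=np.load('pics/side0.npz')['im']
A=f(s[195:230,262:295],12); B=f(s0[195:230,262:295],12)
out=np.hstack([A,B]); out=cv2.convertScaleAbs(out,alpha=2,beta=-120)
cv2.imwrite('pics/c7.png',out); print(out.shape)
E
```

```text
(420, 792, 3)
```

View pics/c7.png

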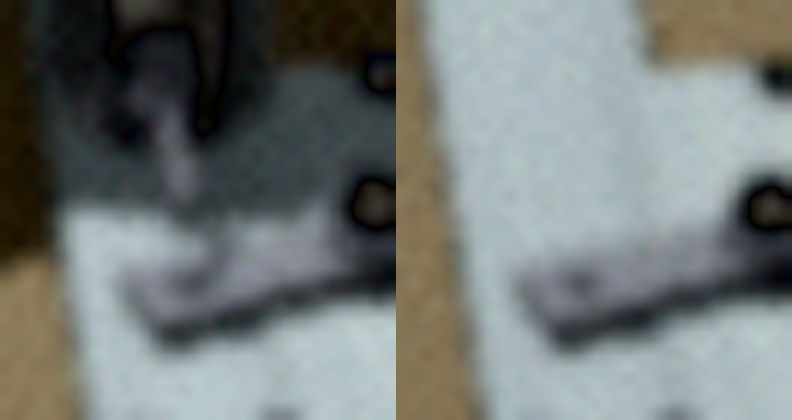

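```bash
python3 - <<'E'
from h import *
c=lambda X:np.round((proj("side",np.array(X))-[262,195]+.5)*12-.5,1)
u=np.array([np.cos(np.radians(83.5)),np.sin(np.radians(83.5))]); p=np.array([.543,.0376])
for dz in (.021,.023,.025):
  z=.0074+dz
  print(dz,"tip",c([*(p-36e-3*u),z+.002]),"legtop",c([*(p-38.2e-3*u),z+.012]),"fitface top",c([*(p-11e-3*u),z+.016]))
print("hole",c([.5403,.0014,.02]),"px per mm up",c([.5403,.0014,.021])-c([.5403,.0014,.02]),"per mm y",c([.5403,.0024,.02])-c([.5403,.0014,.02]),"per mm x",c([.5413,.0014,.02])-c([.5403,.0014,.02]))
# blob of hole in s0,s6
for n in("side0","s6"):
  g=np.load(f'pics/{n}.npz')['im'].astype(int).sum(2)//3
  print(g[210:226,268:288])
d=np.load('pics/s6.npz')['d']
for v in range(203,224):
  print(v,[' '.join(str(int(round(q*1e3))) for q in back("side",uu,v,d[v,uu])) if d[v,uu]>0 else 0 for uu in range(273,283)])
E
```

```text
0.021 tip [173.  242.7] legtop [174.5 209.6] fitface top [157.4 100.4]
0.023 tip [173.  234.6] legtop [174.5 201.4] fitface top [157.4  92.2]
0.025 tip [173.  226.5] legtop [174.5 193.2] fitface top [157.4  84. ]
hole [180.7 284.9] px per mm up [ 0. -4.] per mm y [-1.3 -3.4] per mm x [ 5.1 -0.8]
[[152 151 152 153 153 152 150 152 151 154 152 151 148 147 147 150 152 153
  152 154]
 [151 151 152 148 153 151 151 152 152 152 152 148 148 147 147 149 151 154
  155 153]
 [149 150 152 153 154 153 149 153 151 152 153 152 150 147 145 149 151 152
  150 151]
 [148 150 150 150 155 152 153 153 151 153 151 153 150 147 145 145 148 146
  145 142]
 [146 149 151 151 153 155 151 152 152 149 146 148 145 142 140 139 140 134
  133 132]
 [144 150 150 151 149 152 148 145 146 143 142 141 139 135 131 133 132 131
  128 127]
 [143 152 149 148 147 142 142 137 134 132 130 132 130 132 126 129 128 126
  126 128]
 [141 150 149 142 137 133 134 127 122 119 121 126 130 128 127 129 127 124
  125 123]
 [139 149 147 138 126 124 126 120 111 104 111 121 127 128 124 122 118 110
  110 105]
 [138 148 150 137 121 117 122 123 116 
[... 3988 characters left out ...]
48 -1 22', '550 0 20', '553 0 19']
219 ['532 3 19', '534 2 18', '536 -2 21', '539 0 20', '542 3 16', '545 5 14', '545 -1 18', '547 -4 21', '549 -5 22', '552 -1 18']
220 ['532 0 18', '533 -6 23', '535 -5 22', '538 -4 20', '539 -6 22', '542 -4 19', '544 -5 20', '547 -3 18', '549 -5 19', '551 -6 19']
221 ['533 6 10', '533 -3 17', '535 -6 19', '537 -7 20', '539 -7 20', '541 -8 20', '543 -9 20', '546 -8 19', '548 -8 18', '551 -7 17']
222 ['532 0 11', '533 -4 15', '534 -9 19', '536 -10 20', '539 -8 17', '541 -11 19', '543 -10 18', '546 -6 14', '550 -1 9', '552 -3 10']
223 ['531 -2 10', '534 -1 9', '534 -8 15', '536 -9 16', '538 -11 17', '543 -3 9', '545 -2 7', '546 -6 11', '550 -3 8', '551 -8 12']
```

The enhanced crop shows the hook wire coming down at x≈180 and ending around y≈230, with the hole at (185,283). Depth puts the tip about 1.2 mm short in x and 1.7 mm short in y, and about 12 mm above the lever. I'll correct and lower to just above it.

>>> {"name": "jog_arm", "arguments": {
  "increments": [0, 0.1, 0.05, 0.1, 0, 0, 0, 0, 0.18, 0.1, 0.3, 0, 0, 0, 0, 0.18, 0.1, 0.5, 0, 0, 0, 0, 0.18, 0.1, 0.7, 0, 0, 0, 0, 0.18, 0.1, 0.9, 0, 0, 0, 0, 0.18, 0.1, 1, 0, 0, 0, 0, 0.18, 0.1, 1, 0, 0, 0, 0, 0.18, 0.1, 1, 0, 0, 0]
}}

```text
t: 11.5
tool_pos: [0.5448, 0.0393, -0.0018]
ee_rot: [0.746, 0.665, 0.0, 0.0]
force: [-0.1, 0.1, -1.9]
grip_width: 0.0156
finger_force: 40.0
```

```bash
cat >> h.py <<'E'
def dmap(N=4,rows=range(203,224),cols=range(272,283)):
    L=[get_image("side") for _ in range(N)]
    im=np.mean([a.astype(float) for a,_ in L],0); D=np.array([d for _,d in L]); D[D==0]=np.nan; d=np.nanmedian(D,0)
    return im,d
E
python3 - <<'E'
from h import *
st(); im,d=dmap(6); np.savez('pics/s8.npz',im=im,d=d)
for v in range(205,224): print(v,[' '.join(str(int(round(q*1e3))) for q in back("side",u,v,d[v,u])) for u in range(273,282)])
print(np.round(im.mean(2)[207:224,271:284]).astype(int))
E
```

```text
t 11.5 p [544.8  39.3  -1.8] yaw 83.44 tilt -0.01 F [-0.1  0.1 -1.9] w 15.6 ff 40.0
205 ['538 29 37', '540 27 38', '543 27 38', '545 28 36', '547 26 38', '550 27 37', '552 26 37', '555 28 35', '557 27 35']
206 ['538 26 37', '540 27 36', '542 26 36', '544 24 37', '547 26 35', '549 26 34', '551 25 35', '555 29 31', '557 28 32']
207 ['538 27 33', '540 25 34', '542 26 33', '544 22 36', '546 21 36', '549 25 32', '551 25 32', '555 28 29', '557 28 29']
208 ['538 26 30', '540 27 30', '542 26 30', '543 19 35', '545 17 37', '549 25 29', '552 26 28', '555 29 25', '557 27 26']
209 ['537 25 29', '540 27 27', '542 25 27', '542 14 37', '544 13 37', '549 25 26', '551 25 26', '555 29 22', '557 27 24']
210 ['538 27 24', '540 27 24', '542 25 24', '544 25 24', '543 9 37', '549 25 23', '552 25 23', '557 39 10', '560 39 10']
211 ['541 39 10', '543 39 10', '546 40 9', '548 38 10', '542 6 37', '552 37 10', '555 37 9', '557 36 10', '559 35 10']
212 ['540 35 11', '542 36 10', '545 35 9', '547 34 10', '542 4 36', '544 4 36', '554 34 9', '556 32 10', '558 31 11']
213 ['539 33 9', '541 32 10', '543 31 11', '546 
[... 1494 characters left out ...]
88  89 103 110  97  90  89  89  89  90]
 [106 104 110 110 107 114 116 105  99  99 100  98  99]
 [130 130 134 135 129 125 119 110 109 117 119 118 119]
 [148 150 152 152 146 131 115 105 112 127 135 135 135]
 [155 156 155 153 147 130 105  93 101 120 132 134 135]
 [152 149 149 146 139 122  99  85  93 112 128 131 132]
 [148 141 138 136 130 115  96  87  98 117 129 132 131]
 [142 130 127 131 124 111  98  96 110 125 131 131 128]
 [142 126 121 127 127 116 110 110 118 124 123 118 111]
 [148 131 119 122 127 122 116 113 112 108 102  96  93]
 [151 139 123 115 113 109 104  99  94  88  83  84  90]
 [155 148 135 116  98  90  88  92  93  93  94  99 111]
 [154 153 146 130 106  96  99 109 119 124 124 126 133]]
```

>>> {"name": "jog_arm", "arguments": {
  "increments": [0, 0, 0, 0.1, 0, 0, 0, 0, 0.02, 0, 0.2, 0, 0, 0, 0, 0.03, 0, 0.3, 0, 0, 0, 0, 0.05, 0, 0.4, 0, 0, 0, 0, 0.07, 0, 0.5, 0, 0, 0, 0, 0.08, 0, 0.55, 0, 0, 0, 0, 0.1, 0, 0.6, 0, 0, 0, 0, 0.1, 0, 0.6, 0, 0, 0]
}}

```text
t: 12.8
tool_pos: [0.5449, 0.0403, -0.0079]
ee_rot: [0.746, 0.666, -0.0, 0.0]
force: [-0.6, 0.2, -1.2]
grip_width: 0.0156
finger_force: 40.0
```

```bash
python3 - <<'E'
from h import *
st(); im,d=dmap(4)
for v in range(210,224): print(v,[' '.join(str(int(round(q*1e3))) for q in back("side",u,v,d[v,u])) for u in range(275,281)])
st()
E
```

```text
t 12.8 p [544.9  40.3  -7.9] yaw 83.44 tilt -0.01 F [-0.6  0.2 -1.2] w 15.6 ff 40.0
210 ['542 26 24', '542 17 32', '545 16 32', '550 26 22', '552 26 22', '555 29 19']
211 ['542 26 20', '542 16 29', '544 13 32', '549 26 20', '552 27 18', '555 28 16']
212 ['542 26 18', '545 27 17', '543 11 30', '550 27 15', '552 27 15', '556 33 10']
213 ['543 31 11', '546 31 10', '543 8 30', '550 29 10', '553 29 10', '555 28 10']
214 ['543 27 11', '545 27 10', '542 3 31', '544 5 29', '552 25 11', '554 26 9']
215 ['542 25 9', '544 24 10', '541 2 29', '543 1 29', '551 24 9', '550 10 21']
216 ['541 20 10', '541 10 19', '541 0 28', '543 0 28', '548 9 18', '550 8 19']
217 ['538 6 21', '540 6 20', '540 -2 27', '543 -1 26', '547 6 19', '549 3 20']
218 ['537 3 20', '539 3 20', '541 -1 22', '543 0 21', '546 1 20', '548 2 19']
219 ['536 0 20', '538 -1 20', '541 0 19', '544 3 15', '545 -2 20', '547 -2 19']
220 ['535 -4 20', '538 -4 20', '540 -5 21', '542 -4 19', '544 -5 19', '546 -6 20']
221 ['535 -7 20', '537 -6 19', '539 -7 20', '541 -8 19', '544 -8 19', '546 -9 19']
222 ['534 -9 19', '537 -8 18', '539 -9 18', '541 -8 17', '544 -8 16', '546 -9 17']
223 ['533 -13 20', '537 -8 15', '539 -8 14', '543 -3 9', '545 -4 9', '547 -5 10']
t 13.0 p [545.   40.3  -7.8] yaw 83.44 tilt -0.01 F [-0.2  0.  -1.3] w 15.8 ff 40.0
```

The tip is about 3 mm into the hole with no contact force, so I'll continue down to the plate.

>>> {"name": "jog_arm", "arguments": {
  "increments": [0, 0.01, 0, 0.08, 0, 0, 0, 0, 0.03, 0, 0.16, 0, 0, 0, 0, 0.04, 0, 0.24, 0, 0, 0, 0, 0.06, 0, 0.32, 0, 0, 0, 0, 0.07, 0, 0.4, 0, 0, 0, 0, 0.08, 0, 0.44, 0, 0, 0, 0, 0.08, 0, 0.48, 0, 0, 0, 0, 0.08, 0, 0.48, 0, 0, 0]
}}

```text
t: 14.0
tool_pos: [0.545, 0.041, -0.0126]
ee_rot: [0.746, 0.666, -0.0, 0.0]
force: [-0.0, 0.6, -0.6]
grip_width: 0.0153
finger_force: 40.0
```

```bash
python3 - <<'E'
from h import *
st(); im,d=dmap(4)
for v in range(211,224): print(v,[' '.join(str(int(round(q*1e3))) for q in back("side",u,v,d[v,u])) for u in range(275,281)])
E
```

```text
t 14.0 p [545.   41.  -12.6] yaw 83.44 tilt -0.01 F [-0.   0.6 -0.6] w 15.3 ff 40.0
211 ['543 29 18', '543 19 27', '545 18 27', '550 26 19', '552 25 19', '555 29 15']
212 ['542 27 17', '543 17 25', '544 14 28', '550 26 16', '552 27 15', '556 31 11']
213 ['542 26 14', '542 15 24', '544 13 25', '550 27 13', '552 25 14', '555 30 9']
214 ['543 27 11', '545 27 10', '543 8 26', '550 26 10', '552 26 10', '554 26 9']
215 ['542 25 10', '544 24 10', '543 7 25', '549 24 9', '551 22 11', '550 10 21']
216 ['541 21 10', '541 10 19', '542 3 25', '544 2 25', '547 8 20', '550 10 18']
217 ['538 6 20', '540 7 19', '541 1 24', '543 0 24', '547 4 20', '549 4 20']
218 ['537 2 21', '539 2 20', '541 0 22', '543 0 22', '546 1 20', '548 0 20']
219 ['536 -1 21', '539 0 20', '541 -1 20', '543 1 18', '545 -1 19', '547 -3 20']
220 ['535 -4 20', '537 -5 21', '540 -4 20', '542 -5 20', '544 -5 20', '546 -6 20']
221 ['535 -6 19', '537 -7 20', '539 -8 20', '541 -9 21', '544 -8 19', '546 -9 19']
222 ['534 -9 19', '536 -9 18', '539 -9 18', '541 -10 19', '544 -8 16', '546 -6 14']
223 ['534 -11 17', '537 -8 15', '539 -9 15', '542 -4 10', '544 -5 10', '547 -5 10']
```

>>> {"name": "jog_arm", "arguments": {
  "increments": [0, 0, 0, 0.05, 0, 0, 0, 0.25, 0, 0, 0.05, 0, 0, 0, 0.35, 0, 0, 0.03, 0, 0, 0, 0.35, 0, 0, 0.03, 0, 0, 0, 0.35, 0, 0, -1, 0, 0, 0, 0.35, 0, 0, -2.5, 0, 0, 0, 0.35, 0, 0, -4, 0, 0, 0, 0.35, 4, 0, -4.5, 0, 0, 0]
}}

```text
t: 15.2
tool_pos: [0.5513, 0.0794, 0.0352]
ee_rot: [0.748, 0.664, 0.001, 0.002]
force: [0.3, 0.6, -0.7]
grip_width: 0.0328
finger_force: 0.0
```

```bash
python3 - <<'E'
from h import *
st(); inc(.545+.078*np.cos(np.radians(83.44)),.041+.078*np.sin(np.radians(83.44)),-.0125,83.44)
a,d=get_image("top"); s,_=snap("side","s9")
np.savez('pics/t9.npz',im=a,d=d)
f=lambda im,k:cv2.resize(im[:,:,::-1],None,fx=k,fy=k,interpolation=cv2.INTER_CUBIC)
out=np.zeros((600,800,3),np.uint8); out[:300,:780]=f(a[190:240,185:315],6); out[300:600,:480]=f(s[165:215,250:330],6)
cv2.imwrite('pics/c9.png',cv2.convertScaleAbs(out,alpha=1.4))
E
```

```text
t 15.2 p [551.3  79.4  35.2] yaw 83.21 tilt -0.01 F [ 0.3  0.6 -0.7] w 32.8 ff 0.0
cm [ 3.911 -0.223  4.771] deg [ 0.25  0.01 -0.23]
```

View pics/c9.png

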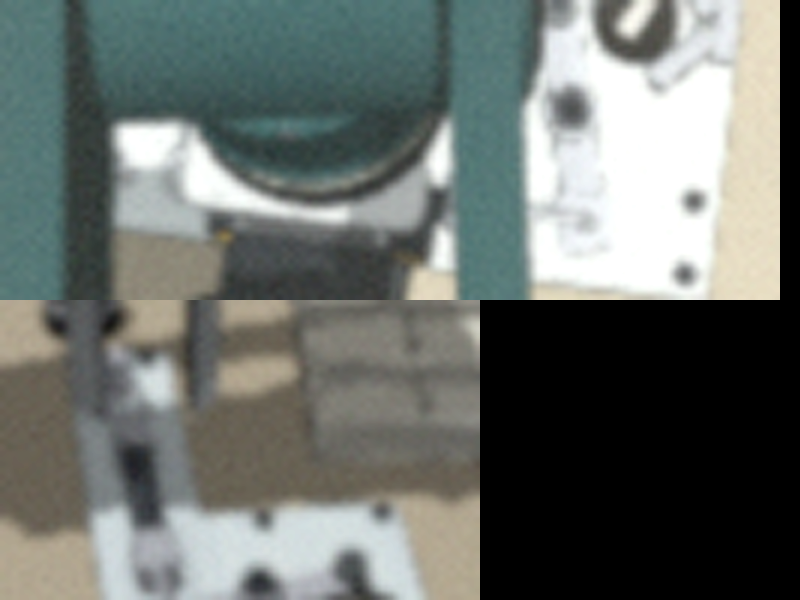

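The top crop shows the hook standing in the hole at about (583,218). The side crop shows the spring lying straight along the strip with the ring fitting at about (130,375). Next I'll regrasp at the ring fitting.

>>> {"name": "jog_arm", "arguments": {
  "increments": [0.35, 2, -0.1, 0, 0, 0, 0, 0.35, 3.9, -0.2, 0, 0, 0, 0, 0.35, 3.9, -0.2, 1, 0, 0, 0, 0.35, 3.9, -0.2, 2, 0, 0, 0, 0.35, 3.9, -0.2, 3, 0, 0, 0, 0.35, 3.9, -0.2, 4, 0, 0, 0, 0.35, 3.9, -0.2, 4.4, 0, 0, 0, 0.35, 3.9, -0.2, 4.4, 0, 0, 0]
}}

```text
t: 16.3
tool_pos: [0.552, 0.1196, -0.0118]
ee_rot: [0.746, 0.665, -0.0, -0.0]
force: [-0.5, 0.3, 0.9]
grip_width: 0.033
finger_force: 0.0
```

```bash
python3 - <<'E'
from h import *
st(); inc(.5539,.1185,-.0125,83.44)
print(proj("side",np.array([.5539,.1185,.026])),proj("side",np.array([.5565,.1413,.018])),proj("side",np.array([.5559,.1659,.027])))
im,d=dmap(4); np.savez('pics/s10.npz',im=im,d=d)
for v in range(168,194): print(v,[' '.join(str(int(round(q*1e3))) for q in back("side",u,v,d[v,u])) for u in range(265,277,1)])
E
```

```text
t 16.3 p [552.  119.6 -11.8] yaw 83.43 tilt -0.01 F [-0.5  0.3  0.9] w 33.0 ff 0.0
cm [-0.088  0.202  0.065] deg [-0.01  0.01 -0.01]
[270.95800017 184.85481861] [269.97396516 181.91844326] [267.57511306 173.43191584]
168 ['559 210 13', '561 208 14', '564 211 12', '567 213 10', '570 213 9', '574 220 4', '578 225 0', '581 225 -1', '584 225 -1', '586 225 -1', '589 224 -1', '591 222 0']
169 ['558 210 10', '561 211 9', '564 209 10', '567 213 7', '570 214 6', '574 218 2', '577 220 0', '580 221 -1', '582 219 0', '585 219 0', '588 220 -1', '590 218 0']
170 ['558 210 7', '561 209 7', '564 210 6', '567 212 4', '570 213 3', '573 217 0', '576 216 0', '579 216 0', '581 215 0', '584 214 0', '586 214 0', '589 214 -1']
171 ['559 211 3', '561 209 4', '564 210 3', '567 212 1', '570 215 -1', '573 213 0', '575 212 -1', '577 210 1', '580 211 -1', '583 211 -1', '585 208 1', '588 211 -2']
172 ['558 209 1', '561 212 -1', '564 212 -1', '567 210 -1', '569 211 -2', '571 206 1', '574 207 0', '577 208 -1', '579 205 1', '581 204 1', '584 204 1', '587 204 0']
173 ['557 206 0', '560 206 0', '563 206 -1', '565 205 0
[... 2812 characters left out ...]
23', '561 104 23', '567 121 9']
190 ['540 123 9', '542 121 10', '544 121 10', '547 120 10', '547 112 16', '548 104 22', '551 104 22', '552 100 24', '555 100 24', '557 100 23', '561 104 20', '566 115 11']
191 ['538 117 11', '541 118 9', '544 118 9', '546 117 10', '547 110 15', '548 105 18', '549 97 24', '552 98 23', '554 95 25', '556 96 24', '559 96 23', '565 112 10']
192 ['538 115 10', '540 114 10', '543 114 9', '545 114 9', '548 114 8', '548 102 18', '549 96 22', '551 94 23', '553 92 24', '555 90 25', '558 93 22', '564 107 11']
193 ['537 110 10', '539 110 10', '541 108 11', '544 108 10', '547 109 9', '547 98 18', '548 91 23', '550 89 24', '552 87 25', '555 88 23', '557 88 23', '563 104 10']
```

>>> {"name": "jog_arm", "arguments": {
  "increments": [0.35, -0.2, 0.2, 0, 0, 0, 0, 0.35, -0.2, 0.25, 0, 0, 0, 0, 0.35, -0.2, 0.25, 0.05, 0, 0, 0, 0.25, -0.2, 0.25, 0.05, 0, 0, 0, 0.15, -0.2, 0.25, 0.05, 0, 0, 0, 0, -0.2, 0.25, 0.05, 0, 0, 0, 0, -0.2, 0.25, 0.05, 0, 0, 0, 0, -0.2, 0.25, 0.05, 0, 0, 0],
  "grip_force": 45
}}

```text
t: 17.5
tool_pos: [0.5542, 0.1175, -0.0122]
ee_rot: [0.746, 0.666, -0.0, -0.0]
force: [0.1, -0.1, -0.7]
grip_width: 0.0157
finger_force: 45.0
```

```bash
python3 - <<'E'
from h import *
st()
E
```

```text
t 17.5 p [554.2 117.5 -12.2] yaw 83.44 tilt -0.0 F [ 0.1 -0.1 -0.7] w 15.7 ff 45.0
```

>>> {"name": "jog_arm", "arguments": {
  "increments": [0, 0.15, 0, -0.05, 0, 0, 0, 0, 0.3, 0, -0.05, 0, 0, 0, 0, 0.5, 0, -0.05, 0, 0, 0, 0, 0.7, 0, -0.05, 0, 0, 0, 0, 0.8, 0, -0.05, 0, 0, 0, 0, 0.9, 0, -0.05, 0, 0, 0, 0, 1, 0, -0.05, 0, 0, 0, 0, 1, 0, -0.05, 0, 0, 0]
}}

```text
t: 18.5
tool_pos: [0.5553, 0.1273, -0.0117]
ee_rot: [0.746, 0.666, -0.0, 0.0]
force: [-0.5, -2.7, -1.5]
grip_width: 0.0154
finger_force: 45.0
```

```bash
cat >> h.py <<'E'
def show(d,rows,cols):
    for v in rows: print(v,' | '.join('%d %d %d'%tuple(np.round(back("side",u,v,d[v,u])*1e3)) for u in cols))
E
python3 - <<'E'
from h import *
st(); im,d=dmap(4); np.savez('pics/s11.npz',im=im,d=d); show(d,range(173,183),range(266,276)); print(); show(d,range(212,222),range(273,282))
st()
E
```

```text
t 18.5 p [555.3 127.3 -11.7] yaw 83.44 tilt -0.02 F [-0.5 -2.7 -1.5] w 15.4 ff 45.0
173 542 119 63 | 544 117 64 | 547 118 63 | 560 167 27 | 562 166 27 | 573 203 0 | 575 201 1 | 578 203 -1 | 581 202 -1 | 564 117 61
174 542 118 61 | 544 118 60 | 547 118 60 | 559 165 26 | 561 161 28 | 564 163 26 | 572 185 10 | 573 179 14 | 575 176 15 | 564 118 57
175 542 120 57 | 545 120 56 | 547 119 56 | 559 162 24 | 561 162 24 | 564 162 23 | 570 179 10 | 573 178 11 | 575 176 12 | 564 119 54
176 542 118 55 | 544 119 54 | 546 117 55 | 558 161 22 | 561 161 22 | 565 169 15 | 569 175 11 | 572 174 11 | 575 175 9 | 564 120 50
177 542 118 52 | 544 119 51 | 547 119 51 | 559 163 17 | 562 164 16 | 564 164 16 | 567 165 14 | 571 172 9 | 574 171 9 | 564 119 48
178 542 117 50 | 544 118 49 | 546 117 49 | 557 155 20 | 560 155 20 | 562 155 19 | 565 154 20 | 569 160 15 | 572 165 11 | 564 119 44
179 542 119 45 | 544 118 46 | 546 117 46 | 557 153 19 | 560 158 14 | 563 159 13 | 564 153 17 | 566 149 20 | 569 149 19 | 564 120 41
180 542 119 43 | 544 118 42 | 546 117 43 | 558 160 11 | 560 157 12 | 563 159 10 | 566 159 10 | 56
[... 730 characters left out ...]
0 20
216 534 11 20 | 536 9 21 | 538 9 21 | 541 12 18 | 543 8 21 | 546 10 18 | 548 9 19 | 550 7 20 | 552 8 19
217 533 8 20 | 536 8 20 | 538 6 20 | 543 17 10 | 543 8 17 | 544 5 20 | 546 4 20 | 549 4 20 | 551 3 20
218 533 5 20 | 535 4 20 | 537 3 20 | 539 2 21 | 541 1 21 | 544 2 19 | 546 2 20 | 548 0 21 | 550 0 20
219 532 2 19 | 534 0 20 | 537 1 19 | 539 0 20 | 541 0 19 | 543 0 18 | 546 0 18 | 548 0 18 | 550 -1 18
220 532 2 16 | 534 1 17 | 536 0 16 | 539 0 17 | 541 1 15 | 543 -1 16 | 545 -1 16 | 549 5 10 | 551 5 10
221 533 6 9 | 535 4 10 | 537 3 11 | 540 4 10 | 542 3 10 | 544 2 10 | 546 2 10 | 548 1 10 | 550 1 10
t 18.7 p [555.4 127.3 -11.7] yaw 83.44 tilt -0.01 F [-0.2 -2.1 -1.3] w 15.9 ff 45.0
```

>>> {"name": "jog_arm", "arguments": {
  "increments": [0, 0, -0.05, -0.15, 0, 0.6, 0, 0, 0, -0.1, -0.3, 0, 1.3, -0.3, 0, 0, -0.15, -0.5, 0, 2.1, -0.5, 0, 0, -0.15, -0.7, 0, 3, -0.5, 0, 0, -0.15, -0.9, 0, 3.8, -0.5, 0, 0, -0.15, -1, 0, 4.3, -0.5, 0, 0, -0.15, -1.1, 0, 4.8, -0.5, 0, 0, -0.15, -1.1, 0, 4.8, -0.5]
}}

```text
t: 19.7
tool_pos: [0.5542, 0.1276, -0.0003]
ee_rot: [0.743, 0.668, 0.032, -0.028]
force: [-0.3, -0.6, -1.0]
grip_width: 0.0155
finger_force: 45.0
```

```bash
python3 - <<'E'
from h import *
st(); im,d=dmap(4); np.savez('pics/s12.npz',im=im,d=d); show(d,range(169,181),range(266,276)); print(); show(d,range(212,220),range(275,280))
st()
E
```

```text
t 19.7 p [ 5.542e+02  1.276e+02 -3.000e-01] yaw 83.94 tilt 4.82 F [-0.3 -0.6 -1. ] w 15.5 ff 45.0
169 541 112 80 | 543 112 79 | 546 113 78 | 570 215 5 | 574 219 2 | 577 222 -1 | 580 220 0 | 583 222 -2 | 585 218 0 | 562 111 77
170 541 113 76 | 543 113 76 | 546 113 75 | 570 214 2 | 573 216 1 | 576 217 -1 | 579 216 -1 | 581 213 1 | 574 172 31 | 562 111 74
171 540 111 75 | 543 112 74 | 546 112 73 | 570 213 0 | 573 213 -1 | 575 213 -1 | 578 212 -1 | 580 209 1 | 573 169 30 | 563 112 70
172 541 113 71 | 543 111 72 | 546 113 69 | 569 207 1 | 572 209 -1 | 574 207 0 | 577 207 0 | 579 207 -1 | 564 130 55 | 562 112 68
173 541 113 67 | 543 112 68 | 546 114 66 | 560 168 26 | 562 166 27 | 573 204 -1 | 576 202 0 | 578 203 -1 | 564 129 53 | 563 112 65
174 541 112 65 | 543 113 64 | 546 114 63 | 557 154 33 | 559 153 34 | 562 154 32 | 571 182 11 | 573 178 14 | 564 130 49 | 562 111 62
175 541 112 62 | 543 112 62 | 546 114 60 | 557 152 31 | 559 153 31 | 562 152 31 | 564 149 33 | 566 148 33 | 564 129 47 | 563 112 59
176 541 113 59 | 543 114 57 | 546 115 57 | 558 161 22 | 561 160 23 | 566 170 14 | 570 176 9
[... 424 characters left out ...]
 563 115 45
180 541 115 45 | 543 113 47 | 546 114 46 | 550 124 37 | 553 123 38 | 555 123 37 | 557 122 38 | 560 122 37 | 562 122 37 | 563 116 41

212 545 36 9 | 542 15 27 | 544 14 28 | 551 34 9 | 554 34 9
213 543 30 11 | 542 13 25 | 544 12 26 | 551 32 8 | 553 30 9
214 540 16 21 | 542 15 21 | 543 10 25 | 547 15 20 | 549 15 20
215 539 13 20 | 542 13 20 | 543 9 23 | 546 12 19 | 548 11 20
216 539 10 20 | 542 12 17 | 543 7 21 | 545 9 19 | 547 7 20
217 538 7 19 | 543 17 10 | 543 7 18 | 544 5 20 | 547 5 20
218 537 2 21 | 539 4 19 | 541 2 20 | 544 2 20 | 546 0 21
219 537 1 19 | 539 0 19 | 541 0 19 | 543 0 18 | 546 0 18
t 19.9 p [554.  127.7  -0.6] yaw 83.96 tilt 4.79 F [ 0.1 -0.9 -1.5] w 15.7 ff 45.0
```

>>> {"name": "jog_arm", "arguments": {
  "increments": [0, 0.25, 0, 0.01, 0, 0, 0, 0, 0.5, 0, 0.02, 0, 0, 0, 0, 0.75, 0, 0.03, 0, 0, 0, 0, 1, 0, 0.04, 0, 0, 0, 0, 1.25, 0, 0.06, 0, 0, 0, 0, 1.5, 0, 0.08, 0, 0, 0, 0, 1.7, 0, 0.1, 0, 0, 0, 0, 1.7, 0, 0.1, 0, 0, 0]
}}

```text
t: 20.9
tool_pos: [0.5554, 0.1424, -0.0007]
ee_rot: [0.743, 0.668, 0.029, -0.027]
force: [-0.2, -7.8, -0.7]
grip_width: 0.0155
finger_force: 45.0
```

```bash
python3 - <<'E'
from h import *
st(); im,d=dmap(4); np.savez('pics/s13.npz',im=im,d=d); show(d,range(166,179),range(265,276)); print(); show(d,range(212,220),range(275,280))
st()
E
```

```text
t 20.9 p [555.4 142.4  -0.7] yaw 83.95 tilt 4.54 F [-0.2 -7.8 -0.7] w 15.5 ff 45.0
166 542 127 78 | 544 127 78 | 547 128 77 | 567 211 18 | 571 216 14 | 574 220 10 | 581 236 -1 | 583 234 0 | 585 233 0 | 563 126 75 | 566 125 76
167 542 127 75 | 544 128 74 | 547 129 73 | 567 214 13 | 570 213 13 | 574 218 8 | 579 232 -1 | 582 230 -1 | 584 229 -1 | 563 124 74 | 566 126 72
168 542 128 72 | 544 126 73 | 546 127 72 | 567 213 10 | 570 214 8 | 574 217 6 | 578 226 -1 | 581 225 -1 | 583 222 1 | 563 125 70 | 566 126 69
169 542 128 69 | 544 127 69 | 546 125 70 | 567 212 7 | 570 215 5 | 574 220 1 | 577 221 0 | 580 221 -1 | 583 222 -2 | 564 127 66 | 566 127 65
170 542 128 66 | 544 127 66 | 546 127 66 | 567 213 4 | 570 215 1 | 574 218 -1 | 576 217 0 | 579 217 -1 | 581 216 -1 | 564 127 63 | 566 126 64
171 541 127 64 | 544 129 62 | 547 129 61 | 557 168 33 | 560 167 33 | 563 167 32 | 565 167 33 | 578 212 -1 | 580 212 -1 | 564 129 59 | 566 126 61
172 542 128 60 | 544 128 60 | 546 128 59 | 557 168 30 | 569 208 0 | 571 208 0 | 564 164 31 | 566 160 34 | 579 205 1 | 564 129 56 | 566 127 57
173 542 129 56 | 5
[... 710 characters left out ...]
542 130 41 | 544 128 42 | 546 128 41 | 550 133 37 | 552 133 37 | 554 131 38 | 557 132 36 | 559 130 38 | 562 130 37 | 564 129 38 | 566 127 38

212 545 35 10 | 542 16 27 | 544 15 27 | 551 32 11 | 554 34 9
213 544 31 10 | 542 12 26 | 544 12 26 | 551 30 10 | 553 30 9
214 540 18 19 | 542 15 21 | 543 10 25 | 547 15 20 | 549 15 20
215 539 13 20 | 542 14 19 | 543 9 23 | 546 12 20 | 548 11 21
216 539 11 19 | 542 12 17 | 543 8 21 | 546 10 19 | 547 8 20
217 538 8 19 | 540 7 19 | 542 6 20 | 544 5 20 | 546 4 21
218 537 3 20 | 539 3 19 | 541 2 20 | 543 1 21 | 546 1 20
219 537 1 19 | 539 1 19 | 541 0 19 | 543 1 18 | 546 1 17
t 21.1 p [555.4 142.3  -0.7] yaw 83.93 tilt 4.54 F [-1.3 -8.3 -1.2] w 15.9 ff 45.0
```

>>> {"name": "jog_arm", "arguments": {
  "increments": [0, 0.1, 0, 0, 0, 0, 0, 0, 0.2, 0.03, 0.01, 0, 0, 0, 0, 0.3, 0.05, 0.02, 0, 0, 0, 0, 0.4, 0.05, 0.02, 0, 0, 0, 0, 0.5, 0.05, 0.02, 0, 0, 0, 0, 0.55, 0.05, 0.03, 0, 0, 0, 0, 0.55, 0.05, 0.03, 0, 0, 0, 0, 0.55, 0.05, 0.03, 0, 0, 0]
}}

```text
t: 22.1
tool_pos: [0.5562, 0.1468, -0.0008]
ee_rot: [0.743, 0.668, 0.029, -0.026]
force: [-2.5, -10.9, -1.6]
grip_width: 0.0155
finger_force: 45.0
```

```bash
python3 - <<'E'
from h import *
st(); im,d=dmap(6); np.savez('pics/s14.npz',im=im,d=d); show(d,range(167,176),range(266,276)); st()
c=get_image("top"); d2=c[1]
for v in range(212,222): print(v,' | '.join('%d %d %d'%tuple(np.round(back("top",u,v,d2[v,u])*1e3)) for u in range(196,210)))
E
```

```text
t 22.1 p [556.2 146.8  -0.8] yaw 83.92 tilt 4.44 F [ -2.5 -10.9  -1.6] w 15.5 ff 45.0
167 545 132 71 | 548 132 71 | 567 212 14 | 570 215 11 | 574 220 7 | 579 230 0 | 582 230 -1 | 584 228 1 | 565 131 69 | 567 129 70
168 545 131 69 | 548 133 67 | 567 211 11 | 570 214 9 | 574 220 4 | 578 226 -1 | 581 224 0 | 583 225 -1 | 565 132 65 | 567 129 67
169 545 132 65 | 547 132 65 | 567 212 8 | 570 214 5 | 574 218 2 | 577 222 -1 | 580 220 0 | 582 218 1 | 565 132 63 | 567 129 64
170 545 132 63 | 548 132 62 | 559 173 33 | 561 173 32 | 563 171 33 | 566 169 34 | 579 217 -1 | 581 215 0 | 565 131 60 | 567 131 60
171 545 133 59 | 548 134 57 | 558 170 31 | 570 214 -1 | 573 213 0 | 565 168 31 | 567 165 33 | 580 212 -1 | 565 133 55 | 567 130 57
172 545 133 56 | 548 134 55 | 566 209 0 | 569 207 1 | 571 208 0 | 574 208 -1 | 567 164 31 | 569 162 32 | 565 133 53 | 567 132 53
173 545 134 53 | 548 134 52 | 565 204 1 | 560 167 27 | 562 167 27 | 562 152 37 | 564 151 37 | 569 160 30 | 565 132 51 | 567 132 50
174 545 133 50 | 548 134 49 | 553 148 38 | 556 149 37 | 558 148 37 | 561 147 38 | 563 146 38 | 566 148 36 |
[... 1519 characters left out ...]
 136 258 | 519 134 266 | 519 133 263 | 519 131 265 | 518 128 270 | 518 127 270 | 518 125 271 | 518 123 271
219 524 152 218 | 524 150 217 | 521 146 237 | 520 143 242 | 519 141 251 | 519 138 255 | 518 136 259 | 518 135 256 | 519 133 256 | 519 132 256 | 518 130 259 | 518 128 259 | 519 127 255 | 518 125 260
220 523 153 211 | 522 150 222 | 522 149 218 | 522 147 218 | 519 142 238 | 518 140 245 | 518 138 245 | 517 135 253 | 517 133 257 | 517 132 255 | 517 130 256 | 517 128 257 | 517 127 258 | 517 125 256
221 522 153 209 | 522 151 211 | 522 149 212 | 521 147 218 | 521 145 216 | 521 143 218 | 520 141 221 | 518 137 238 | 517 135 242 | 517 133 246 | 517 132 242 | 517 130 244 | 517 128 246 | 517 127 241
```

By depth the ring centre is within about 1 mm of the post, and the pull is 10 N as expected. I'll advance slightly and start lowering by feel.

>>> {"name": "jog_arm", "arguments": {
  "increments": [0, 0.07, 0, 0, 0, 0, 0, 0, 0.08, 0, 0.08, 0, 0, 0, 0, 0.09, 0, 0.16, 0, -0.1, 0, 0, 0.1, 0, 0.24, 0, -0.3, 0, 0, 0.1, 0, 0.32, 0, -0.5, 0, 0, 0.1, 0, 0.4, 0, -0.8, 0, 0, 0.11, 0, 0.45, 0, -1, 0, 0, 0.11, 0, 0.45, 0, -1, 0]
}}

```text
t: 23.45
tool_pos: [0.5565, 0.1481, -0.0047]
ee_rot: [0.743, 0.668, 0.022, -0.02]
force: [-1.4, -10.5, 0.4]
grip_width: 0.0157
finger_force: 45.0
```

```bash
python3 - <<'E'
from h import *
st(); im,d=dmap(6); np.savez('pics/s15.npz',im=im,d=d); show(d,range(168,178),range(267,275)); st()
E
```

```text
t 23.45 p [556.5 148.1  -4.7] yaw 83.93 tilt 3.42 F [ -1.4 -10.5   0.4] w 15.7 ff 45.0
168 548 136 65 | 567 212 11 | 570 214 9 | 574 218 6 | 578 226 0 | 581 225 0 | 584 225 -1 | 565 134 64
169 548 135 63 | 567 211 8 | 570 213 7 | 574 220 1 | 577 220 0 | 579 219 1 | 582 221 -1 | 565 134 61
170 548 136 59 | 567 212 4 | 570 215 2 | 574 217 0 | 576 217 -1 | 579 217 -1 | 581 215 0 | 565 135 57
171 548 136 56 | 559 173 29 | 561 174 28 | 564 173 28 | 566 173 28 | 578 213 -2 | 580 211 0 | 565 133 55
172 548 136 53 | 558 172 27 | 569 207 1 | 564 172 26 | 566 171 26 | 568 168 28 | 579 205 1 | 565 134 52
173 548 135 51 | 566 206 -1 | 560 168 26 | 563 168 26 | 573 203 0 | 567 164 28 | 570 164 27 | 565 134 49
174 548 136 47 | 557 165 25 | 557 154 33 | 559 153 34 | 562 151 34 | 564 151 34 | 568 155 31 | 566 136 45
175 548 137 44 | 553 150 34 | 556 151 32 | 559 150 33 | 561 148 34 | 564 149 32 | 566 148 33 | 565 135 42
176 548 136 41 | 553 147 33 | 555 146 33 | 558 145 33 | 560 145 33 | 562 144 34 | 565 144 33 | 566 135 39
177 548 137 37 | 552 142 34 | 554 142 33 | 557 141 33 | 559 141 33 | 562 141 33 | 564 139 34 | 565 135 36
t 23.75 p [556.5 148.   -4.7] yaw 83.92 tilt 3.42 F [-1.7 -9.7 -0.3] w 15.6 ff 45.0
```

>>> {"name": "jog_arm", "arguments": {
  "increments": [0, 0, 0, 0.06, 0, -0.2, 0, 0, 0, 0, 0.12, 0, -0.4, 0, 0, 0.01, 0, 0.18, 0, -0.7, 0, 0, 0.01, 0, 0.24, 0, -0.9, 0, 0, 0.02, 0, 0.3, 0, -1.1, 0, 0, 0.02, 0, 0.36, 0, -1.3, 0, 0, 0.02, 0, 0.4, 0, -1.5, 0, 0, 0.02, 0, 0.4, 0, -1.5, 0]
}}

```text
t: 24.75
tool_pos: [0.5567, 0.1476, -0.0084]
ee_rot: [0.744, 0.669, 0.012, -0.011]
force: [-2.3, -12.2, 1.1]
grip_width: 0.0156
finger_force: 45.0
```

```bash
python3 - <<'E'
from h import *
st(); im,d=dmap(6); np.savez('pics/s16.npz',im=im,d=d); show(d,range(170,178),range(267,275)); st()
E
```

```text
t 24.75 p [556.7 147.6  -8.4] yaw 83.92 tilt 1.82 F [ -2.3 -12.2   1.1] w 15.6 ff 45.0
170 548 137 59 | 567 211 5 | 570 214 2 | 573 217 0 | 576 216 0 | 579 217 -1 | 581 216 -1 | 566 135 57
171 548 137 55 | 567 211 2 | 570 214 -1 | 573 213 0 | 575 212 0 | 578 212 0 | 580 211 0 | 566 136 54
172 548 137 53 | 566 209 0 | 562 176 23 | 564 176 23 | 574 208 -1 | 577 208 -1 | 579 205 1 | 566 136 51
173 548 137 49 | 558 172 23 | 560 166 27 | 562 165 28 | 566 172 22 | 568 170 24 | 578 201 0 | 566 136 47
174 548 136 47 | 557 165 25 | 559 165 25 | 562 163 26 | 564 164 25 | 567 166 23 | 570 165 23 | 566 137 44
175 548 136 44 | 556 163 24 | 559 161 25 | 561 161 25 | 562 154 30 | 564 151 31 | 569 162 22 | 566 136 42
176 548 135 42 | 554 151 30 | 556 152 29 | 559 150 30 | 561 151 29 | 564 150 29 | 566 148 30 | 565 135 39
177 548 136 39 | 553 146 30 | 555 145 31 | 558 145 30 | 560 145 30 | 563 146 28 | 565 145 29 | 566 137 34
t 25.05 p [556.7 147.6  -8.4] yaw 83.91 tilt 1.83 F [ -2.  -12.6   1.9] w 15.5 ff 45.0
```

The ring is around the head, and its near side brushes the head's front with about 2 N. I'll back off slightly while lowering the rest.

>>> {"name": "jog_arm", "arguments": {
  "increments": [0, -0.05, 0, 0, 0, 0, 0, 0, -0.1, 0, 0.04, 0, -0.1, 0, 0, -0.1, 0, 0.1, 0, -0.4, 0, 0, -0.1, 0, 0.16, 0, -0.7, 0, 0, -0.1, 0, 0.22, 0, -1, 0, 0, -0.1, 0, 0.28, 0, -1.3, 0, 0, -0.1, 0, 0.34, 0, -1.6, 0, 0, -0.1, 0, 0.34, 0, -1.6, 0]
}}

```text
t: 26.05
tool_pos: [0.5565, 0.1476, -0.012]
ee_rot: [0.744, 0.669, 0.002, -0.002]
force: [-1.0, -10.4, 0.8]
grip_width: 0.0157
finger_force: 45.0
```

```bash
python3 - <<'E'
from h import *
st(); im,d=dmap(6); np.savez('pics/s17.npz',im=im,d=d); show(d,range(170,180),range(267,275)); st()
E
```

```text
t 26.05 p [556.5 147.6 -12. ] yaw 83.93 tilt 0.3 F [ -1.  -10.4   0.8] w 15.7 ff 45.0
170 549 138 58 | 567 212 4 | 570 213 3 | 574 218 -1 | 576 217 -1 | 579 217 -1 | 567 151 46 | 566 137 56
171 549 139 54 | 567 211 1 | 570 215 -1 | 573 213 -1 | 575 212 0 | 578 211 0 | 566 150 44 | 566 137 53
172 549 139 51 | 566 209 0 | 569 208 0 | 571 206 1 | 574 208 -1 | 576 206 1 | 567 152 39 | 566 136 51
173 549 139 48 | 565 204 0 | 560 167 27 | 562 167 26 | 573 203 0 | 575 202 0 | 567 152 36 | 566 137 47
174 549 140 44 | 557 165 26 | 559 163 27 | 562 163 26 | 564 164 25 | 568 170 20 | 567 151 34 | 566 137 43
175 548 138 43 | 557 164 23 | 558 161 25 | 561 160 25 | 564 162 23 | 567 166 20 | 567 154 29 | 566 136 42
176 549 140 39 | 558 173 14 | 558 160 23 | 561 162 21 | 562 154 26 | 564 153 27 | 567 152 27 | 566 137 38
177 548 138 37 | 554 152 26 | 556 152 26 | 559 151 26 | 561 151 26 | 564 151 25 | 566 149 26 | 566 139 33
178 549 139 33 | 553 147 27 | 555 147 27 | 558 147 26 | 560 147 25 | 563 147 25 | 565 144 27 | 566 138 31
179 548 138 30 | 552 145 25 | 554 143 26 | 557 142 27 | 559 141 26 | 562 142 26 | 564 141 26 | 566 137 28
t 26.35 p [556.5 147.5 -11.9] yaw 83.92 tilt 0.3 F [ -1.5 -11.3   2.3] w 15.6 ff 45.0
```

The ring is now at groove height, with its top at 20 mm. I'll ease it back until the post takes the pull, then open.

>>> {"name": "jog_arm", "arguments": {
  "increments": [0, -0.05, 0, 0, 0, 0, 0, 0, -0.1, 0, 0, 0, 0, 0, 0, -0.2, 0, 0, 0, 0, 0, 0, -0.3, 0, 0, 0, 0, 0, 0, -0.4, 0, 0, 0, 0, 0, 0, -0.45, 0, 0, 0, 0, 0, 0, -0.5, 0, 0, 0, 0, 0, 0, -0.5, 0, 0, 0, 0, 0]
}}

```text
t: 27.35
tool_pos: [0.5561, 0.1434, -0.0118]
ee_rot: [0.744, 0.669, 0.003, -0.002]
force: [-2.1, -9.1, 0.6]
grip_width: 0.0156
finger_force: 45.0
```

```bash
python3 - <<'E'
from h import *
st(); im,d=dmap(4); show(d,range(172,178),range(267,275)); st()
E
```

```text
t 27.35 p [556.1 143.4 -11.8] yaw 83.92 tilt 0.4 F [-2.1 -9.1  0.6] w 15.6 ff 45.0
172 548 135 54 | 566 209 0 | 569 210 -1 | 571 207 1 | 574 207 0 | 577 207 0 | 579 207 -1 | 565 132 53
173 548 134 52 | 565 205 0 | 560 167 27 | 562 165 28 | 573 203 0 | 576 203 0 | 578 201 0 | 565 133 49
174 547 133 49 | 557 166 25 | 559 164 26 | 562 164 26 | 564 165 25 | 572 185 9 | 573 180 13 | 565 134 46
175 547 133 47 | 556 164 24 | 559 162 24 | 561 162 24 | 564 162 24 | 567 166 20 | 572 177 12 | 565 134 43
176 547 133 43 | 558 171 15 | 559 162 21 | 561 159 23 | 566 170 14 | 567 164 18 | 569 162 20 | 565 134 40
177 547 133 40 | 557 166 16 | 557 157 22 | 559 150 27 | 561 150 27 | 564 151 25 | 566 148 27 | 565 132 38
t 27.55 p [556.1 143.4 -11.8] yaw 83.92 tilt 0.4 F [-1.3 -9.   1.8] w 15.5 ff 45.0
```

>>> {"name": "jog_arm", "arguments": {
  "increments": [0, -0.05, 0, 0, 0, 0, 0, 0, -0.1, 0, 0, 0, 0, 0, 0, -0.15, 0, 0, 0, 0, 0, 0, -0.2, 0, 0, 0, 0, 0, 0, -0.22, 0, 0, 0, 0, 0, 0, -0.25, 0, 0, 0, 0, 0, 0, -0.25, 0, 0, 0, 0, 0, 0, -0.25, 0, 0, 0, 0, 0]
}}

```text
t: 28.55
tool_pos: [0.5559, 0.1421, -0.0118]
ee_rot: [0.744, 0.669, 0.003, -0.003]
force: [-1.7, -5.9, 1.4]
grip_width: 0.016
finger_force: 45.0
```

```bash
python3 - <<'E'
from h import *
st(); get_image("side"); get_image("side"); st()
E
```

```text
t 28.55 p [555.9 142.1 -11.8] yaw 83.93 tilt 0.52 F [-1.7 -5.9  1.4] w 16.0 ff 45.0
t 28.65 p [556.  142.1 -11.8] yaw 83.93 tilt 0.52 F [-1.9 -7.4  0.8] w 15.5 ff 45.0
```

>>> {"name": "jog_arm", "arguments": {
  "increments": [0, -0.05, 0, 0, 0, 0, 0, 0, -0.1, 0, 0, 0, 0, 0, 0, -0.15, 0, 0, 0, 0, 0, 0, -0.2, 0, 0, 0, 0, 0, 0, -0.25, 0, 0, 0, 0, 0, 0, -0.25, 0, 0, 0, 0, 0, 0, -0.25, 0, 0, 0, 0, 0, 0, -0.25, 0, 0, 0, 0, 0]
}}

```text
t: 29.65
tool_pos: [0.556, 0.1418, -0.0118]
ee_rot: [0.743, 0.669, 0.005, -0.004]
force: [-1.2, 0.5, 2.2]
grip_width: 0.0157
finger_force: 45.0
```

```bash
python3 - <<'E'
from h import *
st(); im,d=dmap(4); show(d,range(172,179),range(267,275)); st()
E
```

```text
t 29.65 p [556.  141.8 -11.8] yaw 83.95 tilt 0.76 F [-1.2  0.5  2.2] w 15.7 ff 45.0
172 547 130 58 | 566 210 -1 | 569 209 0 | 572 209 -1 | 574 206 0 | 577 207 0 | 579 206 0 | 564 129 55
173 547 130 54 | 565 205 0 | 560 168 26 | 562 167 27 | 573 204 -1 | 576 202 0 | 578 203 -1 | 564 130 52
174 547 132 50 | 557 166 25 | 559 164 26 | 562 164 26 | 564 163 26 | 571 184 10 | 573 180 13 | 565 132 47
175 547 132 47 | 557 164 23 | 559 162 24 | 561 161 24 | 564 163 23 | 567 166 20 | 572 176 12 | 565 133 44
176 547 130 45 | 557 168 17 | 558 161 22 | 561 161 22 | 565 166 17 | 567 163 19 | 569 162 19 | 565 132 41
177 547 133 41 | 557 168 14 | 559 164 17 | 562 163 17 | 565 166 15 | 567 165 14 | 568 159 19 | 565 132 38
178 547 132 39 | 553 148 26 | 555 147 26 | 558 146 26 | 561 148 25 | 563 147 25 | 565 144 27 | 565 132 36
t 29.85 p [556.  141.7 -11.8] yaw 83.95 tilt 0.76 F [-1.9  1.1  0.7] w 15.4 ff 45.0
```

The pull on the tool is now zero, so the post carries it. Releasing.

>>> {"name": "jog_arm", "arguments": {
  "increments": [0.2, 0, 0, 0, 0, 0, 0, 0.3, 0, 0, 0, 0, 0, 0, 0.35, 0, 0, 0, 0, 0, 0, 0.35, 0, 0, 0, 0, 0, 0, 0.35, 0, 0, -1, 0, 0, 0, 0.35, 0, 0, -3, 0, 0, 0, 0.35, 0, 0, -6, 0, 0, 0, 0.35, 0, 0, -10, 0, 0, 0]
}}

```text
t: 30.85
tool_pos: [0.555, 0.1398, 0.0887]
ee_rot: [0.743, 0.669, 0.004, -0.004]
force: [0.8, -0.2, 0.9]
grip_width: 0.0328
finger_force: 0.0
```

>>> {"name": "jog_arm", "arguments": {
  "increments": [0.35, -4, -5, -4, 0, 0, 0, 0.35, -8, -10, -4, 0, 0, 0, 0.35, -12, -15, -4, 0, 0, 0, 0.35, -16, -18, -4, 0, 0, 0, 0.35, -20, -20, -4, 0, 0, 0, 0.35, -24, -20, -4, 0, 0, 0, 0.35, -28, -20, -4, 0, 0, 0, 0.35, -30, -20, -4, 0, 0, 0]
}}

```text
t: 31.85
tool_pos: [0.3248, -0.1396, 0.1253]
ee_rot: [0.744, 0.668, 0.005, -0.003]
force: [0.3, -0.3, 0.1]
grip_width: 0.0329
finger_force: 0.0
```

```bash
python3 - <<'E'
from h import *
st(); a,_=snap("top","t20"); s,_=snap("side","s20")
f=lambda im,k:cv2.resize(im[:,:,::-1],None,fx=k,fy=k,interpolation=cv2.INTER_CUBIC)
out=np.zeros((600,800,3),np.uint8); out[:330,:780]=f(a[180:235,185:315],6); out[335:600,:400]=f(s[163:216,250:330],5); out[335:600,405:800]=f(s[190:243,255:334],5)
cv2.imwrite('pics/c20.png',cv2.convertScaleAbs(out,alpha=1.2))
E
```

```text
t 31.85 p [ 324.8 -139.6  125.3] yaw 83.8 tilt 0.63 F [ 0.3 -0.3  0.1] w 32.9 ff 0.0
```

View pics/c20.png

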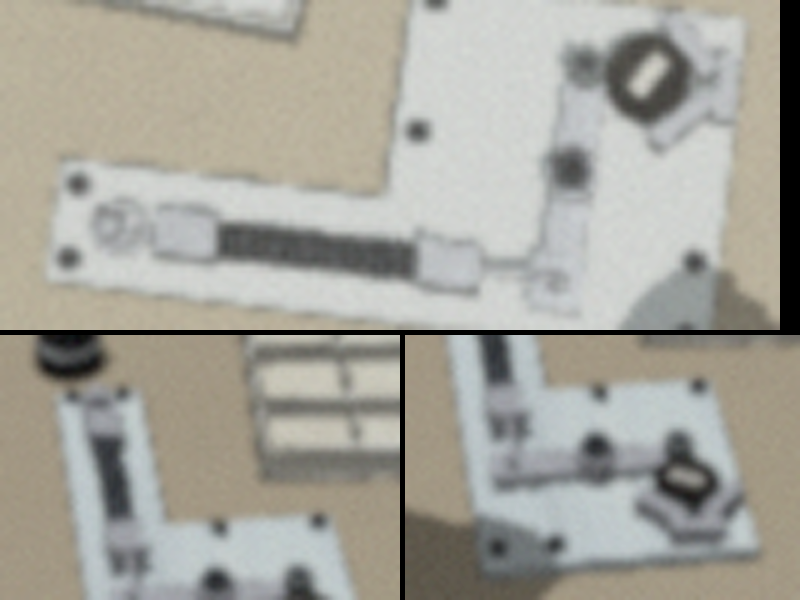

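The final picture shows the ring around the post at (112,225), the stretched spring straight along the strip, the hook in the hole at (550,280), and the jaw at (583,65) pressed on the specimen seated in the V at (648,78).

```bash
python3 -c "
from workcell import *
print(close_job())"
```

```text
the job is handed in; nothing more can be done
None
```

The spring is on and the job is handed in: hook through the lever hole, ring in the post groove, and the spring alone holding the jaw on the seated specimen; about 32 s used, no verdict returned.

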